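# Fish the brass spacer out of the lock case with sprung tongs

### The arm

A 7-joint arm with a two-finger parallel gripper is mounted at the origin on the work surface. World frame = base frame: x ahead of the robot, y to its left, z up, the work surface at z = 0. Lengths are in m, angles in rad, forces in N, time in s.
With the tool pointing down it reaches from about 0.425 to 0.875 m from the base axis. Payload 4.7 kg.
Tool frame: the origin (TCP) lies at the very end of the fingers, on their centre line; the grasp point (between the pads) lies 19 mm behind it; x points along the fingers, z is the direction in which the jaws open and shut, and the axes are right-handed (so a half turn about x gives the same grasp; the last joint's range is limited). The gripper opens to 87 mm and grips with 3 to 60 N. Pads are 19 mm wide; open, the fingers measure 117 mm over their backs; the gripper's body (75 mm by 190 mm) begins 51 mm behind the grasp point.
Start: joints at [1.348, 0.321, -0.07, 1.45, 0.023, 1.371, -0.057], TCP at [0.152, -0.632, 0.223] pointing down, gripper open.
Joint ranges: [-2.86, 2.86], [-0.3, 2.09], [-1.38, 1.24], [0.06, 2.45], [-1.56, 4.7], [0.09, 2.05], [-2.69, 2.69]. Speed limits (rad/s): [2.57, 2.57, 3.14, 3.14, 3.14, 3.14, 3.14].

### API

Orientations are given as a rotation vector (axis times angle).
In Python, from bench import * gives the robot as it stands.
- The arm moves only by the shell command python3 -m handwheel 'ROWS' [OPENING] [FORCE]. ROWS is JSON, a list of rows, each an object with "xyz": the shift along the world's x, y, z in cm, a list of three; "angular": the turn, a rotation vector about the world's x, y, z in degrees, a list of three. A call has 1 to 5 rows; each row shifts and turns the pose as measured when the row begins; what a row does not reach is not made up. A row lasts 1/12 s, in which the tool goes at most 41.7 mm and 7.16 degrees, less where a joint would pass 70% of its speed; a pose out of reach is approached as far as the arm can. A call with a gripper value outside its range is refused whole. OPENING is the finger opening in cm, from 0 to 8.7, set as the call begins (- or left out, the last holds). The fingers move at their own pace and stop on an object; FORCE is the grip in N (left out, the last holds). Time passes only in rows, so rows that do not move let the fingers close. It gives the time, the measured TCP pose, the force and the opening at its end, in the units of the state.
- get_state(): the state, without advancing time (a new reading comes with each control period).
- get_image(name): name is "scene" or "top" or "wrist"; returns a dict with "pixels" (400x640x3 uint8, blue, green, red), "K" (3x3 intrinsics, pixels), "dist" ([k1, k2, p1, p2, k3] as OpenCV has them; the pictures are not rectified), "cam_to_world" (4x4, takes a point from camera to world coordinates). Camera axes: x right, y down, z forward; pixel columns grow to the right and rows downward; lengths in m; the calibration is good to about 2 mm. A picture is of the moment at which its call begins. There is no depth.
- close_job(): hands the job in, once; it reports no verdict.
The state is a dict: "time": time; "joint_positions": joint angles; "qd": joint speeds; "joint_torque": joint torques, N m; "position": TCP position; "tool_rot": TCP orientation; "ft_force": force on the tool from outside, world axes, zero at the start; "torque": the same for the moment, N m; "grip_width": opening from 0.0 (shut) to 1.0 (fully open).
Only numpy, scipy, OpenCV 4.12 (cv2) and the standard library are available. Lean on these libraries where they do the work, as an engineer would, in place of code of your own. Each camera call takes 0.05 s, during which the arm holds its last target.

### The job

A brass spacer has dropped to the bottom of the narrow pocket in the lock case. Take the sprung tongs from their wooden block, feel down with the open tips until they lightly touch the pocket's floor, squeeze the spacer without crushing it, draw it out, and set it down gently, standing upright on the liner of the copper coin tray, without pressing it in or letting it drop. Then put the tongs back fully down in their block, leaving the keys, the bicycle lock and the padlock undisturbed.

Things in the scene. Friction and masses are not known exactly. Their poses are not given: they have to be found in the camera images.
- tongs_grip (a point): Sprung parallel tongs, 24 mm wide (x), 50 mm across (y), 141 mm tall, upright in a wooden block. Two flat red rubber-faced plates, 24 mm wide, 54 mm tall, face +y and -y, 50 mm apart over their outer faces when open; squeezing them along y closes the tongs. This point: midway between the plates, 110 mm above the tips, 28 mm below the plates' top, 31 mm below the tongs' top, 26 mm above the shoulders' underside.
- tongs_tip (a point): the point midway between the two tips, at the tongs' lower end; z runs up along the tongs, y is the closing line
- tongs: the tongs as a whole (about 120 g); origin midway between the tips. Each plate is sprung outward with 2.5 N per mm of its own travel (12 mm at most); what is squeezed beyond that acts on the spacer. Two blades (10 mm wide in x, 3 mm thick in y) run 84 mm down from the shoulders to the tips; when open their inner gap is 28 mm and they are 34 mm over their outer faces; both shrink as the plates close.
- block_top (a point): wooden tongs block (50 x 80 x 88 mm, fixed): the middle of its slot's mouth, at the top face. The slot is 16 mm along x, 42 mm along y, 86 mm deep. Put away, the tongs' 24 mm wide steel shoulders rest on the top face: the tips are 84 mm below this point, and the tongs' y lies along the slot's y.
- tongs_block: the same block, origin at the centre of its underside
- pocket_mouth (a point): dark steel lock case (30 x 70 x 80 mm, on a 70 x 100 x 10 mm wooden foot, fixed): the middle of the pocket's mouth, at the top rim. The pocket measures 18 mm along x and 46 mm along y and has straight walls; its floor lies 50 to 66 mm below the rim, differently each time.
- lock_case: the same lock case, origin at the centre of its underside
- pocket_floor: aluminium floor plate in the pocket, 4 mm thick, rigid; origin at the centre of its underside, so the floor is 4 mm above
- spacer_mid (a point): brass spacer, 16 mm tall, 15 g, standing on the pocket's floor: straight round base 14 mm in diameter and 7 mm tall, then a nose tapering to 6 mm, off which the tongs slip. The point is on its axis, 8 mm above its underside. Closed on it, the plates stand 36 mm apart and the spring takes 17.5 N a plate; 30 to 35 N on each plate holds it well, over 55 N crushes it.
- spacer: the same spacer, origin at the centre of its underside
- tray: the same tray, origin at the centre of its underside
- key_stand: bystander: wooden slotted stand with six brass keys (70 x 220 x 87 mm, loose), origin at the centre of its underside
- bike_lock: bystander: chrome bicycle U-lock lying flat (190 x 130 x 25 mm, loose)
- padlock: bystander: small red steel padlock lying flat (75 x 45 x 22 mm, loose)
- tray_rim (a point): copper coin tray (120 x 150 x 28 mm, walls 4 mm, fixed): the middle of its open top, level with the rim. Inside lies a flat, rigid cork liner whose top is 10 to 20 mm below the rim, differently each time; no reading gives its height.

How it is judged:
On the way, in this order (a step that is already met when the one before it is completed fails the run):
1. the tongs' tips touch the pocket's floor (contact force between tongs and pocket_floor above 0.5 N and z of tongs_tip in the frame of pocket_mouth below -0.045 m), for 0.05 s.
2. the spacer, held in the tongs, is clear above the lock case (z of spacer in the frame of pocket_mouth above 0.003 m and contact force between tongs and spacer above 1 N), for 0.1 s.
3. the spacer stands upright on the liner in the tray, let go by the tongs (z of spacer in the frame of tray_rim between -0.023 and -0.007 m and horizontal distance between spacer and tray_rim below 0.065 m and angle between spacer's own z axis and vertical below 0.15 rad and linear speed of spacer below 0.01 m/s and contact force between tongs and spacer below 0.1 N), for 0.2 s.
At the end, for the whole second after the job is handed in: The spacer stands upright (within 0.15 rad) and still on the tray's liner (underside 7 to 23 mm below the rim, axis within 65 mm of the tray's middle), and the tongs stand still and upright (within 0.08 rad) in their block, tips within 8 mm of the slot's middle and at least 80 mm below its mouth (z of spacer in the frame of tray_rim between -0.023 and -0.007 m and horizontal distance between spacer and tray_rim below 0.065 m and angle between spacer's own z axis and vertical below 0.15 rad and linear speed of each of spacer, tongs below 0.01 m/s and horizontal distance between tongs_tip and block_top below 0.008 m and z of tongs_tip in the frame of block_top below -0.08 m and angle between tongs's own z axis and vertical below 0.08 rad); the robot touches nothing.
It fails at once if the tongs press on the pocket's floor or the lock case with more than 15 N (contact force between tongs and pocket_floor above 15 N or contact force between tongs and lock_case above 15 N).
It fails at once if the spacer is crushed: more than 80 N between tongs and spacer (both jaws together) (contact force between tongs and spacer above 80 N).
It fails at once if the spacer is pressed on the tray with more than 10 N, or dropped (let go in the tray before it stands on the liner) (contact force between spacer and tray above 10 N or (z of spacer in the frame of tray_rim below 0.005 m and horizontal distance between spacer and tray_rim below 0.07 m and contact force between spacer and tray below 0.02 N and contact force between tongs and spacer below 0.3 N and linear speed of spacer above 0.04 m/s)).
It fails at once if the fingers touch the spacer (contact force between the fingers and spacer above 0.3 N).
It fails at once if the key stand, the bicycle lock or the padlock is moved more than 15 mm (distance of any of key_stand, bike_lock, padlock from where it was at the start of the episode above 0.015 m).
It also fails if it takes over 67 s, if anything falls off the work surface, if the arm or the gripper's body presses on something with over 40 N, if the wrist force passes 120 N, or if a joint passes its speed limit or range.

## Working session

There is one attempt and no reset: what is moved stays moved. The work goes in short steps, Python scripts to look and compute and a shell command to move; the robot and the scene stay as the last step left them, time stands still between calls to the robot, and variables do not carry over. Pictures are saved under pics/ and viewed, and the job is handed in when it is done.

```bash
ls; mkdir -p pics
python3 - <<'E'
from bench import *
import cv2
s=get_state();print({k:(v if not hasattr(v,'tolist') else v.tolist()) for k,v in s.items()})
for n in ["scene","top","wrist"]:
    im=get_image(n);cv2.imwrite(f"pics/{n}0.png",im["pixels"]);print(n,im["K"],im["dist"],im["cam_to_world"])
E
```

```text
pics
{'time': 0.0, 'joint_positions': [1.3480874491624024, 0.32178792050051824, -0.07006637960311644, 1.451691760382897, 0.022630252736307886, 1.37077731646661, -0.05693585131070192], 'qd': [-0.0004913535502379489, -0.0009467101216150109, -6.668885237820866e-05, -0.0009761692213646724, -0.00012424376991745809, -9.25837940533579e-05, -0.0008217966377221594], 'joint_torque': [0.00023466376660508104, -49.128005504608154, -0.4033988434821367, -31.252362728118896, -0.06386614870280027, 0.043818061240017414, 0.00018090728190145455], 'position': [0.15229091572866685, -0.6313383052759343, 0.2214757380159521], 'tool_rot': [1.0341266865081045, 1.3135484490681764, -1.0323673371285096], 'ft_force': [0.07432354583506219, -0.4061156449855156, 0.7061158354352882], 'torque': [-0.06149319935158801, -0.01802795483970554, -7.604562529837153e-05], 'grip_width': 0.9985484756844014}
scene [[500.32817448   0.         323.69719034]
 [  0.         500.32817448 198.77282256]
 [  0.           0.           1.        ]] [0.01841121 0.         0.         0.         0.        ] [[-0.83293707  0.46310775 -0.3028977
[... 320 characters left out ...]
   0.         0.         0.        ] [[-0.0279615  -0.9969275   0.07316903  0.50548781]
 [-0.99960501  0.02767967 -0.00486326 -0.03540137]
 [ 0.00282302 -0.07327611 -0.9973077   0.99908597]
 [ 0.          0.          0.          1.        ]]
wrist [[350.27778824   0.         322.17471095]
 [  0.         350.27778824 193.58409389]
 [  0.           0.           1.        ]] [0.01441638 0.         0.         0.         0.        ] [[ 2.34101936e-01 -9.41979995e-01 -2.40561786e-01  2.17717621e-01]
 [-9.72211672e-01 -2.27042219e-01 -5.70639546e-02 -6.15639878e-01]
 [-8.64577867e-04  2.47235758e-01 -9.68954969e-01  3.83884309e-01]
 [ 0.00000000e+00  0.00000000e+00  0.00000000e+00  1.00000000e+00]]
```

View pics/scene0.png

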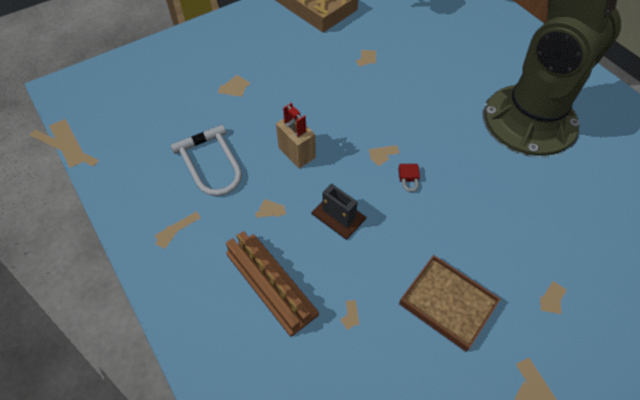

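View pics/top0.png

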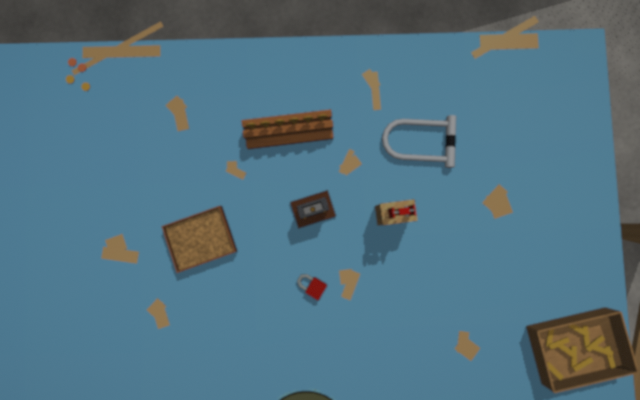

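View pics/wrist0.png

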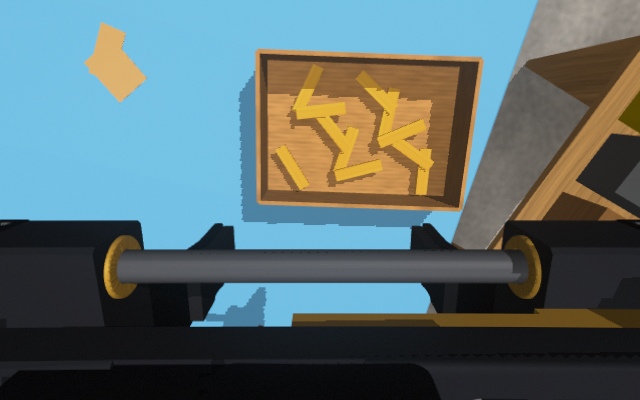

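The top view shows the block with tongs at about (397,212), the lock case at (313,209), the tray at (200,239), the key stand at (288,128), the U-lock at (420,142) and the padlock at (312,287).

```bash
cat > h.py <<'E'
from bench import *
import cv2,numpy as np
from scipy.spatial.transform import Rotation as R
def ray(im,p):
    q=cv2.undistortPoints(np.array([[p]],float),im["K"],np.array(im["dist"]))[0,0]
    T=np.array(im["cam_to_world"]);d=T[:3,:3]@np.array([q[0],q[1],1]);return T[:3,3],d
def onz(im,p,z):
    o,d=ray(im,p);return o+d*(z-o[2])/d[2]
def proj(im,P):
    T=np.linalg.inv(np.array(im["cam_to_world"]));r,_=cv2.Rodrigues(T[:3,:3])
    return cv2.projectPoints(np.array(P,float).reshape(-1,1,3),r,T[:3,3],im["K"],np.array(im["dist"]))[0][:,0]
def inter(A,pa,B,pb):
    o1,d1=ray(A,pa);o2,d2=ray(B,pb)
    M=np.c_[d1,-d2];s=np.linalg.lstsq(M,o2-o1,rcond=None)[0]
    a=o1+s[0]*d1;b=o2+s[1]*d2;return (a+b)/2,np.linalg.norm(a-b)
def st():
    s=get_state();print("t",round(s["time"],2),"p",np.round(s["position"],4),"F",np.round(s["ft_force"],2),"M",np.round(s["torque"],2),"g",round(s["grip_width"]*87,1))
    m=R.from_rotvec(s["tool_rot"]).as_matrix();print("x",np.round(m[:,0],3),"z",np.round(m[:,2],3),"q",np.round(s["joint_positions"],2));return s
E
python3 - <<'E'
from h import *
t=get_image("top");px=t["pixels"]
for n,c in [("a",(150,170,290,130)),]:
    x,y,w,h=c;cv2.imwrite("pics/topc.png",cv2.resize(px[y:y+h,x:x+w],None,fx=2.75,fy=2.75,interpolation=cv2.INTER_CUBIC))
for n,p,z in [("block",(397,212),.088),("case",(313,209),.09),("tray",(200,239),.028),("key",(288,128),.08),("pad",(312,287),.02)]: print(n,onz(t,p,z).round(3))
hsv=cv2.cvtColor(px,cv2.COLOR_BGR2HSV)
red=((hsv[...,0]<6)|(hsv[...,0]>174))&(hsv[...,1]>180)&(hsv[...,2]>90)
n,l,s,c=cv2.connectedComponentsWithStats(red.astype(np.uint8));print(s[1:],c[1:])
st()
E
```

```text
block [ 0.536 -0.226  0.088]
case [ 0.548 -0.035  0.09 ]
tray [0.486 0.241 0.028]
key [0.74  0.019 0.08 ]
pad [ 0.362 -0.027  0.02 ]
[[399 207  11   8  61]
 [392 209   3   8  11]
 [307 279  18  20 216]] [[404.14754098 210.78688525]
 [392.63636364 212.18181818]
 [315.53703704 288.22222222]]
t 0.2 p [ 0.1523 -0.6316  0.2219] F [1.09 0.16 0.02] M [-0.03  0.01  0.09] g 87.3
x [-0.     0.001 -1.   ] z [ 0.235 -0.972 -0.001] q [ 1.35  0.32 -0.07  1.45  0.02  1.37 -0.06]
```

View pics/topc.png

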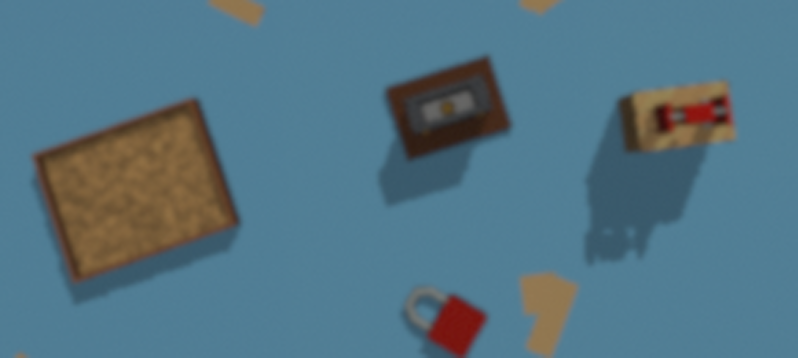

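```bash
python3 -m handwheel '[{"xyz":[2.2,3.1,0.8],"angular":[0,0,0]},{"xyz":[2.2,3.1,0.8],"angular":[0,0,0]},{"xyz":[2.2,3.1,0.8],"angular":[0,0,0]},{"xyz":[2.2,3.1,0.8],"angular":[0,0,0]},{"xyz":[2.2,3.1,0.8],"angular":[0,0,0]}]' 8.7
python3 -m handwheel '[{"xyz":[2.2,3.1,0.8],"angular":[0,0,0]},{"xyz":[2.2,3.1,0.8],"angular":[0,0,-2]},{"xyz":[2.2,3.1,0.8],"angular":[0,0,-2]},{"xyz":[2.2,3.1,0.4],"angular":[0,0,-2]},{"xyz":[2.2,3.1,0.8],"angular":[0,0,0]}]'; python3 -c "
from h import *
st()"
```

```text
time: 0.62
position: [0.2541, -0.4758, 0.2564]
tool_rot: [1.049, 1.316, -1.049]
ft_force: [0.4, -0.7, 0.3]
grip_width: 0.994
time: 1.03
position: [0.3672, -0.3118, 0.2938]
tool_rot: [1.131, 1.269, -1.133]
ft_force: [0.7, -0.1, 0.3]
grip_width: 0.997
t 1.03 p [ 0.3672 -0.3118  0.2938] F [ 0.68 -0.06  0.28] M [-0.01 -0.1  -0.02] g 86.7
x [-0.009  0.006 -1.   ] z [ 0.106 -0.994 -0.007] q [ 1.01 -0.04 -0.35  1.72 -0.01  1.47 -0.8 ]
```

```bash
python3 -m handwheel '[{"xyz":[2.2,2.2,0.2],"angular":[0,0,0]},{"xyz":[2.2,2.0,0.2],"angular":[0,0,0]},{"xyz":[2.2,2.0,0.0],"angular":[0,0,0]},{"xyz":[1.5,1.5,0.0],"angular":[0,0,0]},{"xyz":[0,0,0],"angular":[0,0,0]}]' 8.7
python3 - <<'E'
from h import *
st();w=get_image("wrist");cv2.imwrite("pics/w1.png",w["pixels"])
E
```

```text
time: 1.45
position: [0.4569, -0.2202, 0.3015]
tool_rot: [1.122, 1.269, -1.119]
ft_force: [0.4, 0.6, -0.4]
grip_width: 1.005
t 1.45 p [ 0.4569 -0.2202  0.3015] F [ 0.37  0.6  -0.38] M [ 0.1   0.04 -0.05] g 87.5
x [-0.002  0.004 -1.   ] z [ 0.121 -0.993 -0.004] q [ 0.88  0.01 -0.49  1.65  0.    1.48 -1.05]
```

View pics/w1.png

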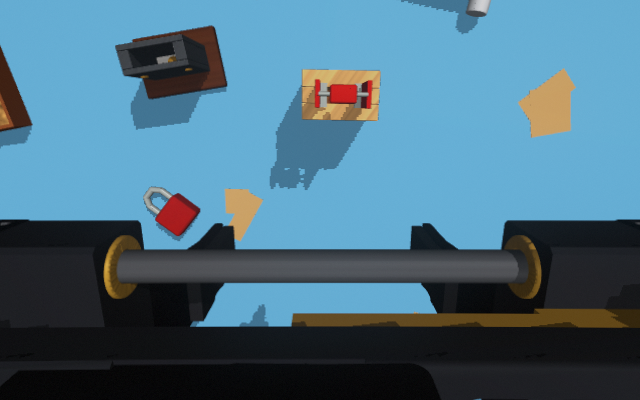

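The wrist view shows the block's top face with corners near (302,70), (380,70), (380,121) and (302,121). The tongs' red plates are at x≈317 and 368, and the lock case sits upper left.

Run:
```python
from h import *
w=get_image("wrist");px=w["pixels"]
cv2.imwrite("pics/w1c.png",cv2.resize(px[0:150,90:400],None,fx=2.5,fy=2.5,interpolation=cv2.INTER_CUBIC))
hsv=cv2.cvtColor(px,cv2.COLOR_BGR2HSV)
roi=np.zeros(px.shape[:2],np.uint8);roi[55:135,285:400]=1
wood=((hsv[...,0]>8)&(hsv[...,0]<30)&(hsv[...,1]>50)&(hsv[...,2]>100)).astype(np.uint8)*roi
red=(((hsv[...,0]<6)|(hsv[...,0]>174))&(hsv[...,1]>150)&(hsv[...,2]>60)).astype(np.uint8)*roi
m=wood|red
c=max(cv2.findContours(wood,cv2.RETR_EXTERNAL,cv2.CHAIN_APPROX_NONE)[0],key=cv2.contourArea)
r=cv2.minAreaRect(c);b=cv2.boxPoints(r);print(r,b)
P=np.array([onz(w,p,.088) for p in b]);print(P.round(4),P.mean(0),np.linalg.norm(P-np.roll(P,1,0),axis=1))
n,l,s,cc=cv2.connectedComponentsWithStats(red);print(s[1:],cc[1:])
```

```text
((338.66143798828125, 92.76787567138672), (77.92619323730469, 49.93157958984375), 1.123302698135376) [[299.2164   116.965034]
 [300.19528   67.04305 ]
 [378.10648   68.57072 ]
 [377.1276   118.4927  ]]
[[ 0.506  -0.1909  0.088 ]
 [ 0.5551 -0.1869  0.088 ]
 [ 0.5629 -0.2653  0.088 ]
 [ 0.5141 -0.2722  0.088 ]] [ 0.53452099 -0.22884799  0.088     ] [0.08164813 0.04930086 0.07881805 0.04934175]
[[313  77   5  29 131]
 [364  78   6  28 127]
 [327  82  28  20 496]
 [362  95   1   1   1]] [[314.8778626   91.08396947]
 [366.59055118  91.57480315]
 [340.84677419  91.54637097]
 [362.          95.        ]]
```

View pics/w1c.png

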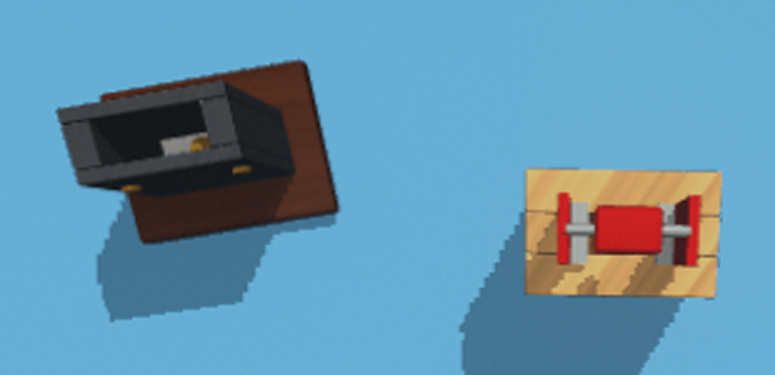

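Run:
```python
from h import *
w=get_image("wrist");px=w["pixels"]
hsv=cv2.cvtColor(px,cv2.COLOR_BGR2HSV)
roi=np.zeros(px.shape[:2],np.uint8);roi[55:135,285:400]=1
red=(((hsv[...,0]<6)|(hsv[...,0]>174))&(hsv[...,1]>150)&(hsv[...,2]>60)).astype(np.uint8)*roi
n,l,s,cc=cv2.connectedComponentsWithStats(red);print(s[1:4].tolist(),cc[1:4])
# outer-top corners of plates (z=.142)
x0=s[1][0];
a=[onz(w,p,.142) for p in [(s[1][0],s[1][1]),(s[1][0],s[1][1]+s[1][3]),(s[2][0]+s[2][2],s[2][1]),(s[2][0]+s[2][2],s[2][1]+s[2][3])]]
a=np.array(a);print(a.round(4),a.mean(0),np.linalg.norm(a[0]-a[2]),np.linalg.norm(a[0]-a[1]))
wood=((hsv[...,0]>8)&(hsv[...,0]<30)&(hsv[...,1]>50)&(hsv[...,2]>100)).astype(np.uint8)*roi
c=max(cv2.findContours(wood,cv2.RETR_EXTERNAL,cv2.CHAIN_APPROX_NONE)[0],key=cv2.contourArea)
b=cv2.boxPoints(cv2.minAreaRect(c));P=np.array([onz(w,p,.088) for p in b]);print(P.round(4),P.mean(0))
t=get_image("top");print("check top proj",proj(t,[P.mean(0)]));st()
```

```text
[[310, 75, 5, 28, 128], [360, 76, 7, 28, 127], [325, 80, 27, 20, 508]] [[311.90625     88.765625  ]
 [363.75590551  89.5511811 ]
 [338.01574803  89.05314961]]
[[ 0.5434 -0.2027  0.142 ]
 [ 0.52   -0.2052  0.142 ]
 [ 0.5483 -0.2521  0.142 ]
 [ 0.525  -0.2555  0.142 ]] [ 0.53418675 -0.22887653  0.142     ] 0.049599005682861276 0.023531522901752533
[[ 0.5543 -0.1874  0.088 ]
 [ 0.5632 -0.2646  0.088 ]
 [ 0.5145 -0.2722  0.088 ]
 [ 0.5052 -0.1922  0.088 ]] [ 0.53429011 -0.22911737  0.088     ]
check top proj [[398.19980995 212.55078435]]
t 1.65 p [ 0.4528 -0.2265  0.3011] F [-0.05 -0.58  0.19] M [-0.05 -0.03  0.  ] g 87.2
x [-0.005  0.002 -1.   ] z [ 0.111 -0.994 -0.002] q [ 0.89  0.01 -0.48  1.66  0.    1.48 -1.05]
```

```bash
python3 -m handwheel '[{"xyz":[0,3.8,0],"angular":[0,0,2]},{"xyz":[0,3.8,0],"angular":[0,0,2]},{"xyz":[0,3.8,0],"angular":[0,0,2]},{"xyz":[0,3.8,0],"angular":[0,0,2]},{"xyz":[0,3.5,0],"angular":[0,0,2]}]'
python3 -m handwheel '[{"xyz":[0,0,0],"angular":[0,0,0]},{"xyz":[0,0,0],"angular":[0,0,0]},{"xyz":[0,0,0],"angular":[0,0,0]}]'
python3 - <<'E'
from h import *
st();w=get_image("wrist");cv2.imwrite("pics/w2.png",w["pixels"]);np.savez("w2.npz",**w);st()
E
```

```text
time: 2.07
position: [0.4461, -0.0528, 0.299]
tool_rot: [1.014, 1.325, -1.025]
ft_force: [0.3, 0.0, 1.0]
grip_width: 1.0
time: 2.32
position: [0.4449, -0.0481, 0.2999]
tool_rot: [1.009, 1.326, -1.02]
ft_force: [0.6, -0.7, -0.8]
grip_width: 0.998
t 2.32 p [ 0.4449 -0.0481  0.2999] F [ 0.6  -0.71 -0.84] M [ 0.02 -0.04 -0.05] g 86.9
x [-0.007 -0.003 -1.   ] z [ 0.26  -0.966  0.001] q [ 0.75 -0.14 -0.63  1.77 -0.08  1.49 -1.17]
t 2.37 p [ 0.4449 -0.0491  0.2998] F [0.38 0.23 0.71] M [-0.03 -0.01  0.02] g 87.1
x [-0.007 -0.003 -1.   ] z [ 0.258 -0.966  0.001] q [ 0.76 -0.14 -0.63  1.77 -0.08  1.49 -1.17]
```

View pics/w2.png

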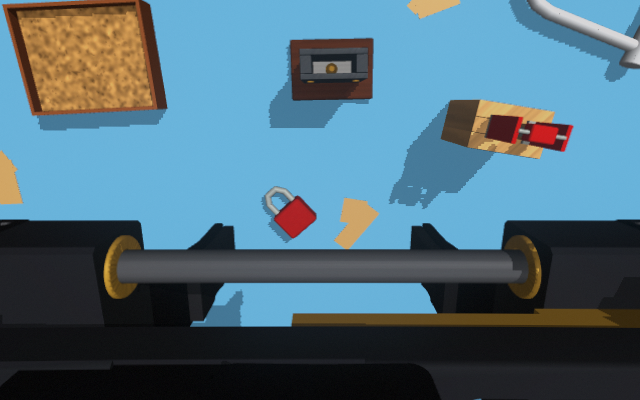

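Run:
```python
from h import *
px=np.load("w2.npz")["pixels"]
cv2.imwrite("pics/w2c.png",cv2.resize(px[30:110,282:382],None,fx=7,fy=7,interpolation=cv2.INTER_CUBIC))
cv2.imwrite("pics/w2t.png",cv2.resize(px[0:130,0:180],None,fx=4,fy=4,interpolation=cv2.INTER_CUBIC))
```

```text
(no output)
```

View pics/w2c.png

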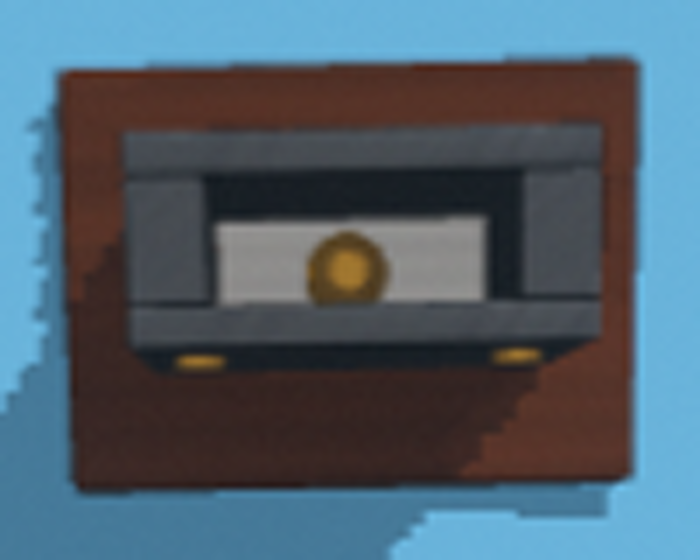

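View pics/w2t.png

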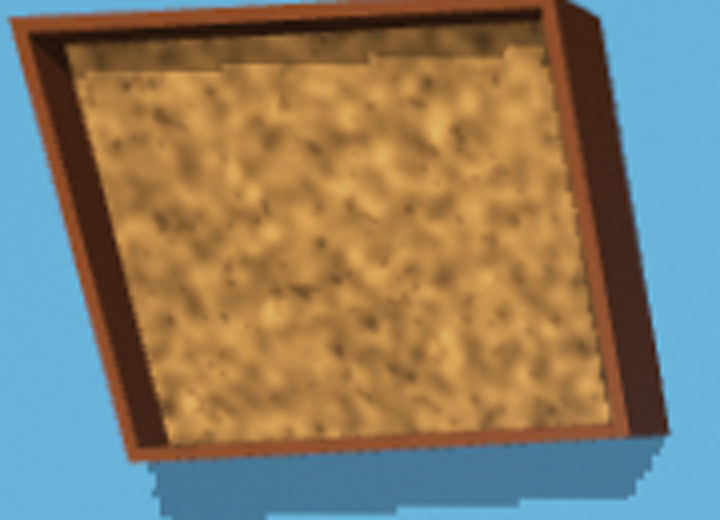

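Run:
```python
from h import *
w=dict(np.load("w2.npz"))
f=lambda x,y,k=7,ox=282,oy=30:(ox+(x+.5)/k-.5,oy+(y+.5)/k-.5)
O=[(124,132),(602,125),(600,338),(130,348)];I=[(205,172),(523,168),(523,300),(205,303)]
for z in (.08,.09):
  for q in (O,I):
    P=np.array([onz(w,f(*p),z) for p in q]);print(z,P.mean(0).round(4),np.linalg.norm(P-np.roll(P,-1,0),axis=1).round(4),[np.degrees(np.arctan2(*v)).round(1) for v in [((P[0]-P[1])*[-1,1,0])[:2],((P[3]-P[2])*[-1,1,0])[:2]]])
F=[(62,75),(637,62),(630,477),(80,490)]
P=np.array([onz(w,f(*p),.01) for p in F]);print("foot",P.mean(0).round(4),np.linalg.norm(P-np.roll(P,-1,0),axis=1).round(4))
for z in (.024,.03,.034,.04):
  a,b=onz(w,f(216,222),z),onz(w,f(487,215),z);print(z,np.linalg.norm(a-b),"spacer",onz(w,f(348,268),z+.016).round(4))
T=[(12,20),(553,2),(628,435),(132,460)]
P=np.array([onz(w,f(*p,4,0,0),.028) for p in T]);print("tray",P.round(4),P.mean(0),np.linalg.norm(P-np.roll(P,-1,0),axis=1).round(4))
```

```text
0.08 [ 0.5504 -0.0322  0.08  ] [0.0692 0.0292 0.0695 0.0297] [np.float64(15.8), np.float64(16.2)]
0.08 [ 0.5505 -0.0322  0.08  ] [0.0462 0.0181 0.0468 0.018 ] [np.float64(15.7), np.float64(15.5)]
0.09 [ 0.5493 -0.0322  0.09  ] [0.0674 0.0285 0.0677 0.0289] [np.float64(15.8), np.float64(16.2)]
0.09 [ 0.5494 -0.0321  0.09  ] [0.045  0.0177 0.0456 0.0175] [np.float64(15.7), np.float64(15.5)]
foot [ 0.5502 -0.0326  0.01  ] [0.0979 0.0679 0.0977 0.0681]
0.024 0.045404284207371505 spacer [ 0.5493 -0.0312  0.04  ]
0.03 0.044781833002617816 spacer [ 0.5488 -0.0312  0.046 ]
0.034 0.04436686553278201 spacer [ 0.5484 -0.0312  0.05  ]
0.04 0.04374441432802831 spacer [ 0.5478 -0.0312  0.056 ]
tray [[0.5181 0.3364 0.028 ]
 [0.5624 0.1945 0.028 ]
 [0.4517 0.1585 0.028 ]
 [0.4058 0.2992 0.028 ]] [0.48449109 0.24717306 0.028     ] [0.1486 0.1164 0.1479 0.1184]
```

```bash
python3 -m handwheel '[{"xyz":[1.8,-3.6,0],"angular":[0,0,-1.8]},{"xyz":[1.8,-3.6,0],"angular":[0,0,-1.8]},{"xyz":[1.8,-3.6,0],"angular":[0,0,-1.8]},{"xyz":[1.8,-3.6,0],"angular":[0,0,-1.8]},{"xyz":[1.8,-3.6,0],"angular":[0,0,-1.8]}]'
python3 -m handwheel '[{"xyz":[0,0,-3.8],"angular":[0,0,0]},{"xyz":[0,0,-3.8],"angular":[0,0,0]},{"xyz":[0,0,0],"angular":[0,0,0]},{"xyz":[0,0,0],"angular":[0,0,0]}]'
python3 - <<'E'
from h import *
st()
t=get_image("scene")["pixels"];cv2.imwrite("pics/s2.png",cv2.resize(t[50:200,200:400],None,fx=3,fy=3))
E
```

```text
time: 2.78
position: [0.5321, -0.2341, 0.3008]
tool_rot: [1.13, 1.253, -1.149]
ft_force: [0.6, 0.2, -0.0]
grip_width: 0.998
time: 3.12
position: [0.5307, -0.2574, 0.2199]
tool_rot: [1.152, 1.237, -1.174]
ft_force: [0.5, -0.2, 1.2]
grip_width: 1.002
t 3.12 p [ 0.5307 -0.2574  0.2199] F [ 0.47 -0.18  1.21] M [ 0.05 -0.02  0.02] g 87.2
x [-0.008 -0.01  -1.   ] z [ 0.063 -0.998  0.01 ] q [ 0.84  0.23 -0.52  1.59  0.13  1.35 -1.2 ]
```

View pics/s2.png

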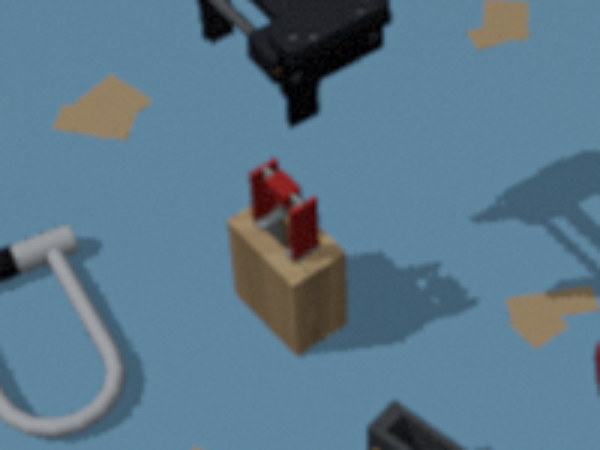

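```bash
cat >> h.py <<'E'
def err(p,yaw):
    s=st();y=np.radians(yaw);x=np.array([0,0,-1.]);z=np.array([np.sin(y),-np.cos(y),0]);M=np.c_[x,np.cross(z,x),z]
    r=(R.from_matrix(M)*R.from_rotvec(s["tool_rot"]).inv()).as_rotvec(degrees=True)
    print("dxyz cm",np.round((np.array(p)-s["position"])*100,2),"ang",np.round(r,2))
E
python3 -m handwheel '[{"xyz":[0.3,1.5,0],"angular":[0.5,-0.4,2.0]},{"xyz":[0,0.8,0],"angular":[0,0,0]},{"xyz":[0,0,0],"angular":[0,0,0]},{"xyz":[0,0,0],"angular":[0,0,0]}]'
python3 -c "
from h import *
err([.534,-.229,.095],6)"
```

```text
time: 3.5
position: [0.5353, -0.232, 0.2262]
tool_rot: [1.133, 1.248, -1.132]
ft_force: [-0.2, -0.8, 0.2]
grip_width: 0.998
t 3.5 p [ 0.5353 -0.232   0.2262] F [-0.17 -0.77  0.19] M [0.02 0.05 0.03] g 86.8
x [ 0.006 -0.005 -1.   ] z [ 0.102 -0.995  0.005] q [ 0.83  0.21 -0.54  1.61  0.11  1.35 -1.19]
dxyz cm [ -0.13   0.3  -13.12] ang [0.26 0.33 0.17]
```

```bash
python3 -m handwheel '[{"xyz":[-0.1,0.3,-1.5],"angular":[0.2,0.3,0]},{"xyz":[0,0,-1.5],"angular":[0,0,0]},{"xyz":[0,0,-1.5],"angular":[0,0,0]},{"xyz":[0,0,-1],"angular":[0,0,0]},{"xyz":[0,0,0],"angular":[0,0,0]}]'
python3 -c "
from h import *
err([.534,-.229,.095],6)"
```

```text
time: 3.92
position: [0.5366, -0.2261, 0.172]
tool_rot: [1.129, 1.248, -1.128]
ft_force: [-0.1, 0.5, 0.4]
grip_width: 0.998
t 3.92 p [ 0.5366 -0.2261  0.172 ] F [-0.07  0.51  0.36] M [ 0.02  0.04 -0.06] g 86.8
x [ 0.008 -0.006 -1.   ] z [ 0.106 -0.994  0.007] q [ 0.82  0.24 -0.54  1.69  0.13  1.24 -1.21]
dxyz cm [-0.26 -0.29 -7.7 ] ang [ 0.34  0.44 -0.11]
```

```bash
python3 -m handwheel '[{"xyz":[-0.2,-0.2,-1.5],"angular":[0.3,0.4,0]},{"xyz":[0,0,-1.5],"angular":[0,0,0]},{"xyz":[0,0,-1.5],"angular":[0.2,0.2,0]},{"xyz":[0,0,-1],"angular":[0,0,0]},{"xyz":[0,0,0],"angular":[0,0,0]}]'
python3 -c "
from h import *
err([.534,-.229,.095],6)"
```

```text
time: 4.33
position: [0.5344, -0.2285, 0.1126]
tool_rot: [1.131, 1.263, -1.131]
ft_force: [0.5, 0.2, 0.0]
grip_width: 1.0
t 4.33 p [ 0.5344 -0.2285  0.1126] F [0.51 0.16 0.01] M [ 0.04 -0.03  0.02] g 87.0
x [-0.004  0.003 -1.   ] z [ 0.107 -0.994 -0.004] q [ 0.81  0.3  -0.53  1.74  0.16  1.15 -1.23]
dxyz cm [-0.04 -0.05 -1.76] ang [-0.19 -0.21 -0.12]
```

```bash
python3 -m handwheel '[{"xyz":[-0.1,0,-1],"angular":[-0.2,-0.2,0]},{"xyz":[0,0,-0.5],"angular":[0,0,0]},{"xyz":[0,0,0],"angular":[0,0,0]},{"xyz":[0,0,0],"angular":[0,0,0]}]'
python3 -c "
from h import *
err([.534,-.229,.095],6)"
```

```text
time: 4.67
position: [0.5335, -0.2289, 0.0964]
tool_rot: [1.131, 1.259, -1.131]
ft_force: [-0.4, -0.1, 0.3]
grip_width: 0.998
t 4.67 p [ 0.5335 -0.2289  0.0964] F [-0.37 -0.11  0.31] M [0.02 0.05 0.02] g 86.8
x [-0.001  0.001 -1.   ] z [ 0.106 -0.994 -0.001] q [ 0.81  0.32 -0.53  1.76  0.17  1.11 -1.24]
dxyz cm [ 0.05 -0.01 -0.14] ang [-0.04 -0.05 -0.09]
```

```bash
for i in 1 2; do python3 -m handwheel '[{"xyz":[0,0,0],"angular":[0,0,0]},{"xyz":[0,0,0],"angular":[0,0,0]},{"xyz":[0,0,0],"angular":[0,0,0]},{"xyz":[0,0,0],"angular":[0,0,0]},{"xyz":[0,0,0],"angular":[0,0,0]}]' 0 6; done
python3 -c "
from h import *
err([.534,-.229,.096],6)"
```

```text
time: 5.08
position: [0.5354, -0.2296, 0.0992]
tool_rot: [1.131, 1.254, -1.129]
ft_force: [0.4, -0.3, -0.5]
grip_width: 0.706
time: 5.5
position: [0.5356, -0.2296, 0.0997]
tool_rot: [1.131, 1.254, -1.129]
ft_force: [-0.4, 1.1, -0.0]
grip_width: 0.517
t 5.5 p [ 0.5356 -0.2296  0.0997] F [-0.43  1.07 -0.01] M [0.03 0.03 0.07] g 45.0
x [ 0.004 -0.002 -1.   ] z [ 0.106 -0.994  0.002] q [ 0.81  0.31 -0.53  1.76  0.17  1.11 -1.24]
dxyz cm [-0.16  0.06 -0.37] ang [ 0.1   0.21 -0.09]
```

```bash
python3 -m handwheel '[{"xyz":[0,0,0.8],"angular":[0,0,0]},{"xyz":[0,0,1.5],"angular":[0,0,0]},{"xyz":[0,0,1.5],"angular":[0,0,0]},{"xyz":[0,0,1.5],"angular":[0,0,0]},{"xyz":[0,0,1.5],"angular":[0,0,0]}]'
python3 -c "
from h import *
err([.534,-.229,.225],6)
cv2.imwrite('pics/s3.png',cv2.resize(get_image('scene')['pixels'][50:200,200:400],None,fx=3,fy=3))"
```

```text
time: 5.92
position: [0.5327, -0.2278, 0.1669]
tool_rot: [1.131, 1.263, -1.13]
ft_force: [-0.1, 0.3, -1.3]
grip_width: 0.512
t 5.92 p [ 0.5327 -0.2278  0.1669] F [-0.07  0.29 -1.28] M [-0.02 -0.11  0.05] g 44.6
x [-0.003  0.004 -1.   ] z [ 0.107 -0.994 -0.004] q [ 0.82  0.25 -0.54  1.69  0.13  1.25 -1.21]
dxyz cm [ 0.13 -0.12  5.81] ang [-0.2  -0.18 -0.13]
```

View pics/s3.png

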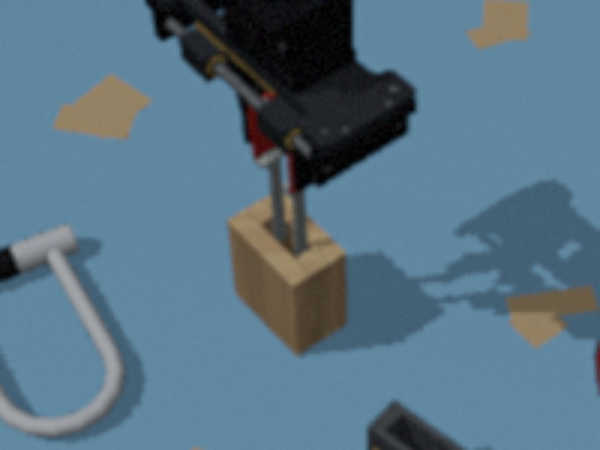

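The tongs come up vertically, gripped by the plates. Going on up and across.

```bash
python3 -m handwheel '[{"xyz":[0,0,2],"angular":[-0.2,-0.2,0]},{"xyz":[0,0,2],"angular":[0,0,0]},{"xyz":[0,0,1.5],"angular":[0,0,0]},{"xyz":[0,0,0.8],"angular":[0,0,0]},{"xyz":[0,1,0],"angular":[0,0,0]}]'
python3 -m handwheel '[{"xyz":[0.3,2.5,0],"angular":[0,0,1.4]},{"xyz":[0.3,3,0],"angular":[0,0,1.4]},{"xyz":[0.3,3,0],"angular":[0,0,1.4]},{"xyz":[0.3,3,0],"angular":[0,0,1.4]},{"xyz":[0.3,2.5,0],"angular":[0,0,1.4]}]'
python3 -m handwheel '[{"xyz":[0.1,1.2,0],"angular":[0,0,1]},{"xyz":[0,0.5,0],"angular":[0,0,0.5]},{"xyz":[0,0,0],"angular":[0,0,0]},{"xyz":[0,0,0],"angular":[0,0,0]}]'
python3 -c "
from h import *
err([.55,-.0322,.225],15.8)"
```

```text
time: 6.38
position: [0.5336, -0.2205, 0.2367]
tool_rot: [1.132, 1.249, -1.131]
ft_force: [-0.0, -0.4, -2.2]
grip_width: 0.515
time: 6.8
position: [0.5447, -0.071, 0.2312]
tool_rot: [1.038, 1.309, -1.04]
ft_force: [0.5, 1.1, -1.3]
grip_width: 0.517
time: 7.13
position: [0.5429, -0.0391, 0.2279]
tool_rot: [1.002, 1.335, -1.005]
ft_force: [0.5, -1.2, -1.5]
grip_width: 0.515
t 7.13 p [ 0.5429 -0.0391  0.2279] F [ 0.5  -1.19 -1.51] M [-0.03 -0.04  0.01] g 44.8
x [-0.006  0.003 -1.   ] z [ 0.274 -0.962 -0.004] q [ 0.65  0.15 -0.69  1.68  0.09  1.35 -1.34]
dxyz cm [ 0.71  0.69 -0.29] ang [-0.15 -0.37 -0.11]
```

```bash
python3 -m handwheel '[{"xyz":[0.7,0.6,-0.5],"angular":[-0.1,-0.3,0]},{"xyz":[0,0,-0.5],"angular":[0,0,0]},{"xyz":[0,0,0],"angular":[0,0,0]},{"xyz":[0,0,0],"angular":[0,0,0]}]'
python3 -c "
from h import *
err([.55,-.0322,.225],15.8)
for n in ('scene','wrist'): 
  im=get_image(n);np.savez(n+'3.npz',**im);cv2.imwrite(f'pics/{n}4.png',im['pixels'] if n=='wrist' else cv2.resize(im['pixels'][100:260,250:430],None,fx=4,fy=3.7,interpolation=cv2.INTER_CUBIC))"
```

```text
time: 7.47
position: [0.5504, -0.0379, 0.2157]
tool_rot: [1.007, 1.326, -1.01]
ft_force: [0.0, -0.8, -1.2]
grip_width: 0.516
t 7.47 p [ 0.5504 -0.0379  0.2157] F [ 0.04 -0.8  -1.25] M [0.01 0.01 0.  ] g 44.9
x [-0.002 -0.001 -1.   ] z [ 0.266 -0.964  0.   ] q [ 0.64  0.17 -0.69  1.69  0.11  1.33 -1.37]
dxyz cm [-0.04  0.57  0.93] ang [ 0.04 -0.12  0.37]
```

View pics/scene4.png

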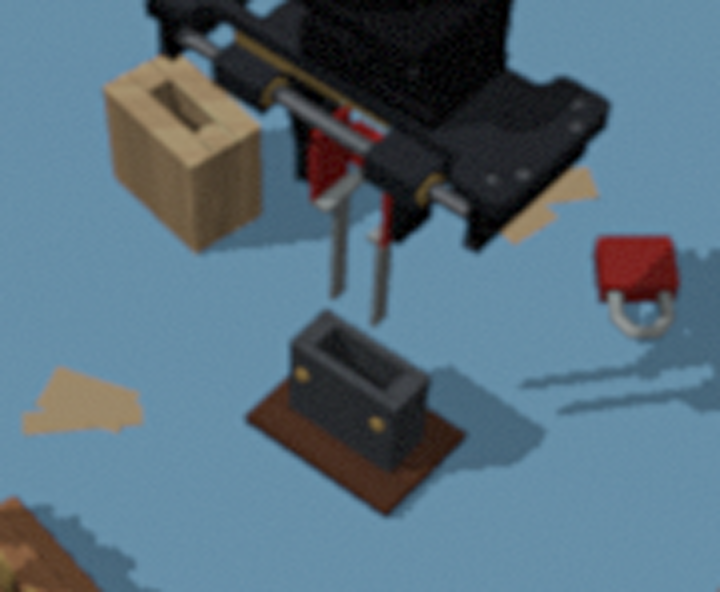

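View pics/wrist4.png

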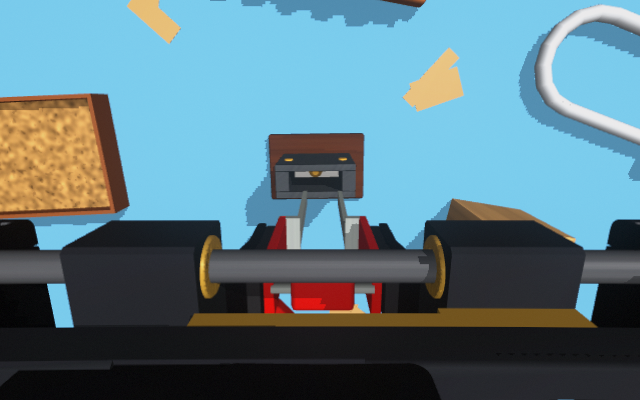

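```bash
python3 -m handwheel '[{"xyz":[0,0.4,-0.3],"angular":[0,0,0.4]},{"xyz":[0,0.2,0],"angular":[0,0,0]},{"xyz":[0,0,0],"angular":[0,0,0]},{"xyz":[0,0,0],"angular":[0,0,0]}]'
python3 -c "
from h import *
err([.55,-.0322,.21],15.8)
im=get_image('wrist');np.savez('w5.npz',**im);cv2.imwrite('pics/w5.png',cv2.resize(im['pixels'][125:225,260:370],None,fx=6,fy=6,interpolation=cv2.INTER_CUBIC))
s=get_state();p=s['position'];print(proj(im,[p-[0,0,.0957],p-[0,0,.0957]]))
y=np.radians(15.8);u=np.array([-np.sin(y),np.cos(y),0]);v=np.array([np.cos(y),np.sin(y),0])
for z in(.08,.09):print(proj(im,[[.55,-.0322,z]+a*u*.035+b*v*.015 for a,b in((1,1),(1,-1),(-1,-1),(-1,1))]).round(1).tolist())
"
```

```text
time: 7.9
position: [0.5504, -0.0328, 0.2128]
tool_rot: [1.003, 1.328, -1.006]
ft_force: [-0.2, 0.1, -1.7]
grip_width: 0.515
t 7.9 p [ 0.5504 -0.0328  0.2128] F [-0.21  0.14 -1.75] M [-0.01  0.   -0.  ] g 44.8
x [-0.002 -0.001 -1.   ] z [ 0.271 -0.963  0.001] q [ 0.63  0.17 -0.69  1.69  0.11  1.32 -1.37]
dxyz cm [-0.04  0.06 -0.28] ang [ 0.06 -0.11  0.08]
[[322.14351249 195.07937535]
 [322.14351249 195.07937535]]
[[280.2, 167.4], [281.3, 201.3], [361.4, 201.1], [362.3, 167.2]]
[[278.8, 169.6], [280.0, 204.5], [362.7, 204.3], [363.7, 169.4]]
```

View pics/w5.png

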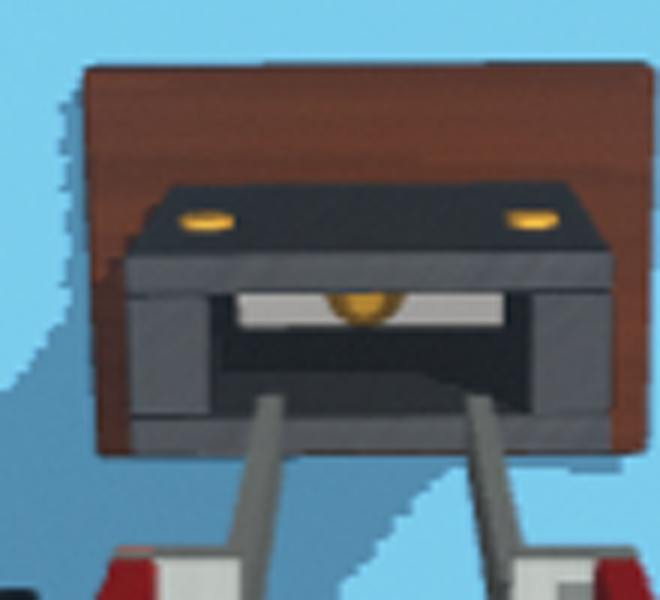

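```bash
python3 -m handwheel '[{"xyz":[0,0,-0.8],"angular":[0,0,0]},{"xyz":[0,0,-0.8],"angular":[0,0,0]},{"xyz":[0,0,-0.8],"angular":[0,0,0]},{"xyz":[0,0,-0.3],"angular":[0,0,0]},{"xyz":[0,0,0],"angular":[0,0,0]}]'
python3 -c "
from h import *
err([.55,-.0322,.130],15.8)
im=get_image('wrist');np.savez('w6.npz',**im);cv2.imwrite('pics/w6.png',cv2.resize(im['pixels'][125:245,260:370],None,fx=5,fy=5,interpolation=cv2.INTER_CUBIC))"
```

```text
time: 8.37
position: [0.5501, -0.0328, 0.1829]
tool_rot: [1.003, 1.327, -1.007]
ft_force: [-0.0, 0.3, -0.8]
grip_width: 0.514
t 8.37 p [ 0.5501 -0.0328  0.1829] F [-0.05  0.32 -0.79] M [0.05 0.   0.04] g 44.7
x [-0.002 -0.001 -1.   ] z [ 0.271 -0.963  0.001] q [ 0.63  0.19 -0.69  1.73  0.13  1.26 -1.39]
dxyz cm [-0.01  0.06 -5.29] ang [ 0.08 -0.1   0.07]
```

View pics/w6.png

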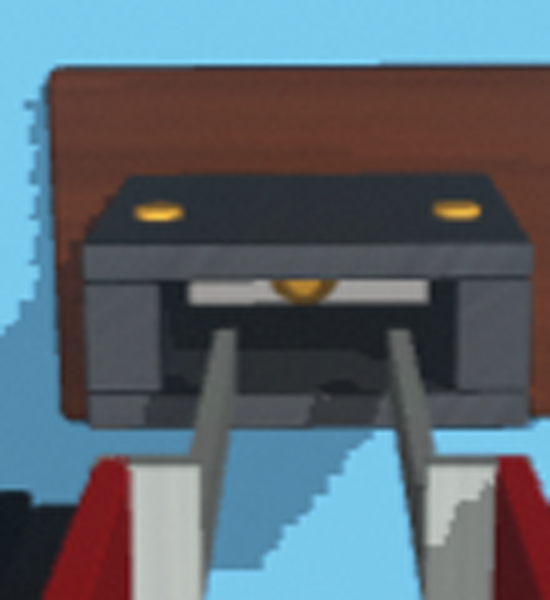

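```bash
python3 -m handwheel '[{"xyz":[0.15,0,-0.5],"angular":[0,0,0]},{"xyz":[0,0,-0.5],"angular":[0,0,0]},{"xyz":[0,0,-0.4],"angular":[0,0,0]},{"xyz":[0,0,0],"angular":[0,0,0]},{"xyz":[0,0,0],"angular":[0,0,0]}]'
python3 -c "
from h import *
err([.552,-.0322,.130],15.8)
im=get_image('wrist');np.savez('w6.npz',**im);cv2.imwrite('pics/w7.png',cv2.resize(im['pixels'][125:245,260:370],None,fx=5,fy=5,interpolation=cv2.INTER_CUBIC))"
```

```text
time: 8.83
position: [0.5521, -0.0329, 0.1677]
tool_rot: [1.003, 1.327, -1.006]
ft_force: [-0.4, -0.3, -0.9]
grip_width: 0.517
t 8.83 p [ 0.5521 -0.0329  0.1677] F [-0.43 -0.25 -0.91] M [ 0.06 -0.02  0.02] g 45.0
x [-0.001 -0.001 -1.   ] z [ 0.271 -0.963  0.001] q [ 0.62  0.21 -0.69  1.75  0.14  1.24 -1.4 ]
dxyz cm [-0.01  0.07 -3.77] ang [ 0.07 -0.08  0.08]
```

View pics/w7.png

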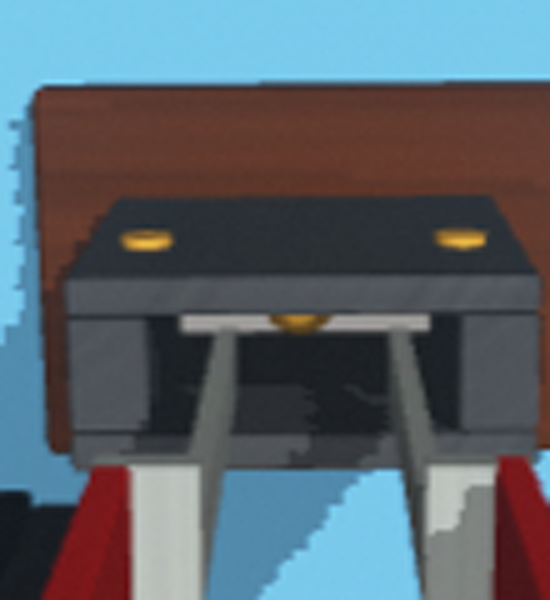

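```bash
python3 -m handwheel '[{"xyz":[0,0.15,-0.6],"angular":[0,0,0]},{"xyz":[0,0,-0.6],"angular":[0,0,0]},{"xyz":[0,0,-0.6],"angular":[0,0,0]},{"xyz":[0,0,-0.5],"angular":[0,0,0]},{"xyz":[0,0,-0.3],"angular":[0,0,0]}]'
python3 -m handwheel '[{"xyz":[0,0,0],"angular":[0,0,0]},{"xyz":[0,0,0],"angular":[0,0,0]}]'
python3 -c "
from h import *
err([.552,-.0317,.130],15.8)"
```

```text
time: 9.3
position: [0.5527, -0.0312, 0.1403]
tool_rot: [1.004, 1.325, -1.005]
ft_force: [-0.2, 0.6, -1.4]
grip_width: 0.517
time: 9.47
position: [0.5519, -0.0312, 0.1388]
tool_rot: [1.003, 1.327, -1.006]
ft_force: [0.0, -0.1, -1.4]
grip_width: 0.519
t 9.47 p [ 0.5519 -0.0312  0.1388] F [ 0.02 -0.12 -1.39] M [ 0.02 -0.01  0.  ] g 45.1
x [-0.002 -0.001 -1.   ] z [ 0.271 -0.963  0.001] q [ 0.61  0.24 -0.68  1.78  0.16  1.18 -1.42]
dxyz cm [ 0.01 -0.05 -0.88] ang [ 0.08 -0.09  0.08]
```

```bash
python3 -m handwheel '[{"xyz":[0,0,-0.3],"angular":[0,0,0]},{"xyz":[0,0,-0.3],"angular":[0,0,0]},{"xyz":[0,0,-0.2],"angular":[0,0,0]},{"xyz":[0,0,0],"angular":[0,0,0]}]'
python3 -m handwheel '[{"xyz":[0,0,-0.1],"angular":[0,0,0]}]'
python3 -m handwheel '[{"xyz":[0,0,-0.15],"angular":[0,0,0]}]'
python3 -m handwheel '[{"xyz":[0,0,-0.15],"angular":[0,0,0]}]'
```

```text
time: 9.8
position: [0.5522, -0.0313, 0.1304]
tool_rot: [1.003, 1.326, -1.006]
ft_force: [-0.1, 0.1, -1.2]
grip_width: 0.516
time: 9.88
position: [0.5524, -0.0313, 0.1295]
tool_rot: [1.004, 1.326, -1.006]
ft_force: [0.1, -0.4, -0.2]
grip_width: 0.512
time: 9.97
position: [0.5525, -0.0313, 0.1281]
tool_rot: [1.004, 1.326, -1.006]
ft_force: [-0.5, -0.3, -0.8]
grip_width: 0.515
time: 10.05
position: [0.5527, -0.0313, 0.1266]
tool_rot: [1.004, 1.325, -1.006]
ft_force: [-1.2, 0.2, -1.3]
grip_width: 0.517
```

```bash
for i in 1; do 
python3 -m handwheel '[{"xyz":[0,0,-0.1],"angular":[0,0,0]}]'
python3 -m handwheel '[{"xyz":[0,0,-0.1],"angular":[0,0,0]}]'
python3 -m handwheel '[{"xyz":[0,0,-0.1],"angular":[0,0,0]}]';done | grep -E "pos|ft"
```

```text
position: [0.5526, -0.0313, 0.1254]
ft_force: [0.2, 0.1, -0.9]
position: [0.5527, -0.0313, 0.1243]
ft_force: [0.6, 0.3, -1.7]
position: [0.5527, -0.0313, 0.1232]
ft_force: [0.4, 0.8, -1.2]
```

```bash
python3 -m handwheel '[{"xyz":[0,0,-0.1],"angular":[0,0,0]}]' | grep -E "pos|ft"
python3 -m handwheel '[{"xyz":[0,0,-0.1],"angular":[0,0,0]}]'| grep -E "pos|ft"
```

```text
position: [0.5527, -0.0313, 0.1222]
ft_force: [0.0, 0.9, -0.8]
position: [0.5527, -0.0313, 0.1211]
ft_force: [0.0, -1.4, -1.0]
```

```bash
python3 -m handwheel '[{"xyz":[0,0,-0.1],"angular":[0,0,0]}]' | grep -E "pos|ft"
python3 -m handwheel '[{"xyz":[0,0,-0.1],"angular":[0,0,0]}]'| grep -E "pos|ft"
```

```text
position: [0.5527, -0.0313, 0.12]
ft_force: [0.4, -0.5, -1.0]
position: [0.5527, -0.0313, 0.1189]
ft_force: [-0.6, 0.2, -0.6]
```

```bash
python3 -m handwheel '[{"xyz":[0,0,-0.1],"angular":[0,0,0]}]' | grep -E "pos|ft"
python3 -m handwheel '[{"xyz":[0,0,-0.1],"angular":[0,0,0]}]'| grep -E "pos|ft"
```

```text
position: [0.5527, -0.0313, 0.1178]
ft_force: [-0.5, -0.4, -1.7]
position: [0.5528, -0.0313, 0.1167]
ft_force: [-0.3, 0.7, -1.4]
```

```bash
python3 -m handwheel '[{"xyz":[0,0,-0.1],"angular":[0,0,0]}]' | grep -E "pos|ft"
```

```text
position: [0.5528, -0.0313, 0.1155]
ft_force: [0.2, 0.2, -0.7]
```

```bash
python3 -m handwheel '[{"xyz":[0,0,-0.1],"angular":[0,0,0]}]' | grep -E "pos|ft"
```

```text
position: [0.5528, -0.0313, 0.1145]
ft_force: [-0.4, -0.1, -0.5]
```

```bash
python3 -m handwheel '[{"xyz":[0,0,-0.1],"angular":[0,0,0]}]' | grep -E "pos|ft"
```

```text
position: [0.5528, -0.0313, 0.1133]
ft_force: [0.1, 0.3, -1.1]
```

```bash
python3 -m handwheel '[{"xyz":[0,0,-0.1],"angular":[0,0,0]}]' | grep -E "pos|ft"; python3 -c "
from h import *
st();im=get_image('wrist');cv2.imwrite('pics/w8.png',cv2.resize(im['pixels'][125:245,250:380],None,fx=5,fy=5,interpolation=cv2.INTER_CUBIC))"
```

```text
position: [0.5533, -0.0311, 0.1131]
ft_force: [-1.4, 0.1, 7.8]
t 11.13 p [ 0.5533 -0.0311  0.1131] F [-1.41  0.1   7.8 ] M [ 0.18  0.41 -0.  ] g 45.3
x [ 0.001 -0.002 -1.   ] z [ 0.271 -0.963  0.002] q [ 0.6   0.26 -0.68  1.81  0.18  1.13 -1.43]
```

View pics/w8.png

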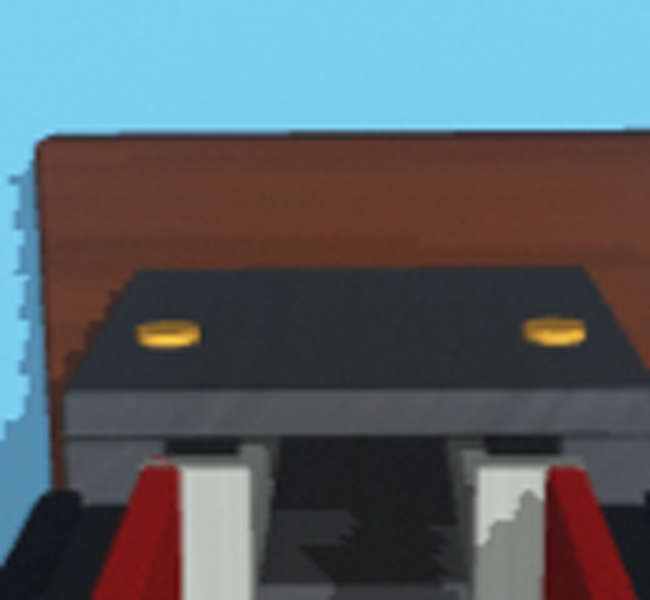

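```bash
python3 -m handwheel '[{"xyz":[0,0,0.0],"angular":[0,0,0]}]' | grep -E "pos|ft"
```

```text
position: [0.5535, -0.031, 0.1134]
ft_force: [-0.7, 0.2, -2.1]
```

```bash
python3 -m handwheel '[{"xyz":[0,0,0.0],"angular":[0,0,0]}]' | grep -E "pos|ft"
```

```text
position: [0.5536, -0.031, 0.1134]
ft_force: [-0.3, 0.2, -1.4]
```

```bash
python3 -m handwheel '[{"xyz":[-0.1,0,-0.05],"angular":[0,0,0]}]' | grep -E "pos|ft"
python3 -c "
from h import *
get_image('top');st()"
```

```text
position: [0.5531, -0.0311, 0.1131]
ft_force: [0.3, 1.4, 2.6]
t 11.48 p [ 0.553  -0.031   0.1132] F [1.09 0.07 1.36] M [ 0.1  -0.12 -0.03] g 45.2
x [ 0.003 -0.002 -1.   ] z [ 0.271 -0.963  0.003] q [ 0.6   0.26 -0.68  1.81  0.18  1.13 -1.43]
```

```bash
python3 -m handwheel '[{"xyz":[0,0,0.1],"angular":[-0.1,-0.2,0]},{"xyz":[0,0,0.05],"angular":[0,0,0]},{"xyz":[0,0,0],"angular":[0,0,0]}]'
python3 -m handwheel '[{"xyz":[0,0,0],"angular":[0,0,0]},{"xyz":[0,0,0],"angular":[0,0,0]},{"xyz":[0,0,0],"angular":[0,0,0]},{"xyz":[0,0,0],"angular":[0,0,0]},{"xyz":[0,0,0],"angular":[0,0,0]}]' 0 15
python3 -c "
from h import *
err([.552,-.031,.115],15.8)"
```

```text
time: 11.73
position: [0.5524, -0.0312, 0.1141]
tool_rot: [1.004, 1.319, -1.003]
ft_force: [-0.4, -0.2, -1.8]
grip_width: 0.517
time: 12.15
position: [0.5514, -0.0312, 0.1133]
tool_rot: [1.004, 1.321, -1.005]
ft_force: [-0.1, -0.2, -1.1]
grip_width: 0.428
t 12.15 p [ 0.5514 -0.0312  0.1133] F [-0.09 -0.19 -1.12] M [ 0.03  0.03 -0.03] g 37.3
x [ 0.004 -0.004 -1.   ] z [ 0.271 -0.963  0.005] q [ 0.61  0.26 -0.68  1.81  0.18  1.13 -1.43]
dxyz cm [0.06 0.02 0.17] ang [0.21 0.23 0.09]
```

```bash
python3 -m handwheel '[{"xyz":[0,0,0.15],"angular":[0.2,0.2,0]},{"xyz":[0,0,0.05],"angular":[0,0,0]},{"xyz":[0,0,0],"angular":[0,0,0]}]'|grep -E "pos|ft|gri"
python3 -m handwheel '[{"xyz":[0,0,0.02],"angular":[0,0,0]},{"xyz":[0,0,0],"angular":[0,0,0]},{"xyz":[0,0,0],"angular":[0,0,0]}]' 0 24 |grep -E "pos|ft|gri"
python3 -m handwheel '[{"xyz":[0,0,0],"angular":[0,0,0]},{"xyz":[0,0,0],"angular":[0,0,0]},{"xyz":[0,0,0],"angular":[0,0,0]},{"xyz":[0,0,0],"angular":[0,0,0]}]' 0 32 |grep -E "pos|ft|gri"
python3 -c "
from h import *
err([.552,-.031,.115],15.8)"
```

```text
position: [0.5513, -0.0312, 0.1154]
ft_force: [-0.3, -0.6, -1.5]
grip_width: 0.428
position: [0.5514, -0.0313, 0.1156]
ft_force: [-0.0, 0.2, -1.9]
grip_width: 0.394
position: [0.5513, -0.0313, 0.1156]
ft_force: [-0.5, -0.1, -0.9]
grip_width: 0.388
t 12.98 p [ 0.5513 -0.0313  0.1156] F [-0.5  -0.1  -0.85] M [-0.   -0.01 -0.  ] g 33.7
x [-0.  0. -1.] z [ 0.271 -0.963 -0.   ] q [ 0.61  0.26 -0.68  1.81  0.18  1.14 -1.43]
dxyz cm [ 0.07  0.03 -0.06] ang [-0.02 -0.01  0.09]
```

```bash
python3 -m handwheel '[{"xyz":[0.05,0,0.4],"angular":[0,0,0]},{"xyz":[0,0,0.6],"angular":[0,0,0]},{"xyz":[0,0,0.8],"angular":[0,0,0]},{"xyz":[0,0,0.8],"angular":[0,0,0]},{"xyz":[0,0,0.8],"angular":[0,0,0]}]'|grep -E "pos|ft|gri"
python3 -m handwheel '[{"xyz":[0,0,1],"angular":[0,0,0]},{"xyz":[0,0,1],"angular":[0,0,0]},{"xyz":[0,0,1],"angular":[0,0,0]},{"xyz":[0,0,0.6],"angular":[0,0,0]},{"xyz":[0,0,0],"angular":[0,0,0]}]'|grep -E "pos|ft|gri"
python3 -c "
from h import *
err([.552,-.031,.205],15.8)
for n in ('scene','wrist'): 
  im=get_image(n);np.savez(n+'3.npz',**im);cv2.imwrite(f'pics/{n}9.png',cv2.resize(im['pixels'][125:245,250:380],None,fx=5,fy=5,interpolation=cv2.INTER_CUBIC) if n=='wrist' else cv2.resize(im['pixels'][100:260,250:430],None,fx=4,fy=3.7,interpolation=cv2.INTER_CUBIC))"
```

```text
position: [0.5506, -0.0311, 0.1511]
ft_force: [0.6, -0.6, -1.7]
grip_width: 0.386
position: [0.5527, -0.031, 0.1953]
ft_force: [0.6, 0.6, -1.6]
grip_width: 0.384
t 13.82 p [ 0.5527 -0.031   0.1953] F [ 0.6   0.62 -1.59] M [-0.03 -0.01  0.09] g 33.5
x [ 0.003 -0.    -1.   ] z [ 0.271 -0.963  0.001] q [ 0.63  0.18 -0.69  1.71  0.12  1.28 -1.38]
dxyz cm [-0.07 -0.    0.97] ang [0.02 0.19 0.07]
```

View pics/wrist9.png

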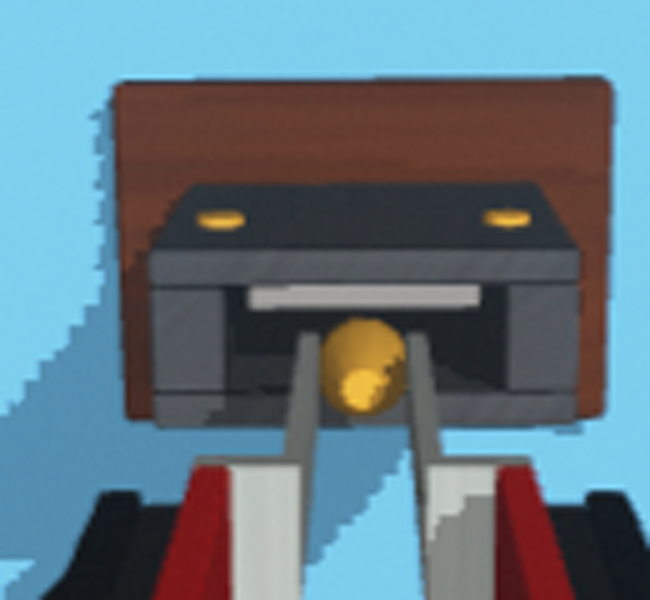

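View pics/scene9.png

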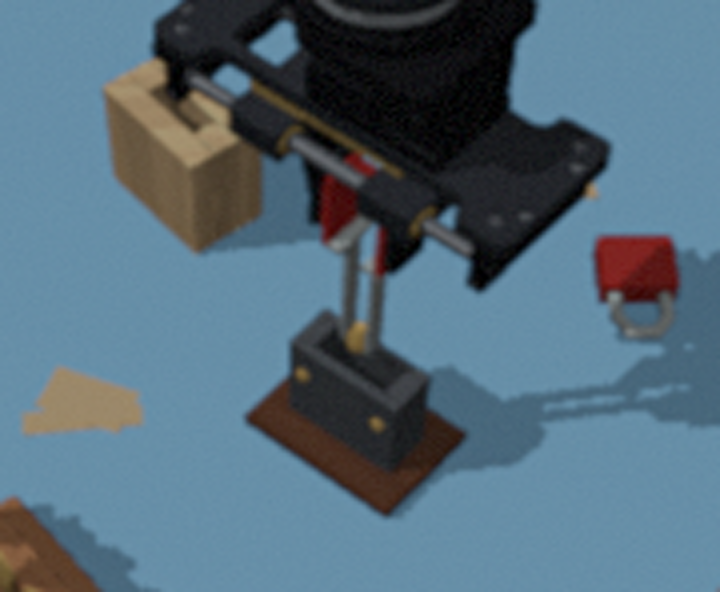

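The spacer is held upright and centred between the blades, clear of the rim. Now over to the tray.

```bash
python3 -m handwheel '[{"xyz":[0,1,0.5],"angular":[0,0,0]},{"xyz":[-0.4,2,0],"angular":[0,0,0]},{"xyz":[-0.7,2.8,0],"angular":[0,0,0]},{"xyz":[-0.7,2.8,0],"angular":[0,0,0]},{"xyz":[-0.7,2.8,0],"angular":[0,0,0]}]'|grep -E "pos|ft|gri"
python3 -m handwheel '[{"xyz":[-0.7,2.8,0],"angular":[0,0,0]},{"xyz":[-0.7,2.8,0],"angular":[0,0,0]},{"xyz":[-0.7,2.8,0],"angular":[0,0,0]},{"xyz":[-0.5,2,0],"angular":[0,0,0]},{"xyz":[-0.3,1.0,0],"angular":[0,0,0]}]'|grep -E "pos|ft|gri"
python3 -m handwheel '[{"xyz":[0,0.5,0],"angular":[0,0,0]},{"xyz":[0,0,0],"angular":[0,0,0]},{"xyz":[0,0,0],"angular":[0,0,0]}]'|grep -E "pos|ft|gri"
python3 -c "
from h import *
err([.4845,.2465,.16],15.8)"
```

```text
position: [0.5253, 0.0798, 0.1964]
ft_force: [1.1, -0.1, -1.6]
grip_width: 0.385
position: [0.4889, 0.2078, 0.1954]
ft_force: [-0.7, 0.1, -0.4]
grip_width: 0.386
position: [0.4856, 0.2184, 0.1949]
ft_force: [0.6, 0.3, -1.1]
grip_width: 0.386
t 15.0 p [0.4856 0.2184 0.1949] F [ 0.62  0.31 -1.09] M [-0.01 -0.12  0.08] g 33.6
x [-0.011  0.003 -1.   ] z [ 0.273 -0.962 -0.005] q [ 0.33  0.17 -0.87  1.75  0.13  1.29 -1.87]
dxyz cm [-0.11  2.81 -3.49] ang [-0.15 -0.63 -0.04]
```

```bash
python3 -m handwheel '[{"xyz":[0,0.8,-0.6],"angular":[-0.1,-0.5,0]},{"xyz":[0,0.8,-0.6],"angular":[0,0,0]},{"xyz":[0,0.5,-0.6],"angular":[0,0,0]},{"xyz":[0,0,-0.3],"angular":[0,0,0]},{"xyz":[0,0,0],"angular":[0,0,0]}]'|grep -E "pos|ft|gri"
python3 -c "
from h import *
err([.4845,.2465,.14],15.8)
im=get_image('wrist');np.savez('w10.npz',**im);cv2.imwrite('pics/w10.png',im['pixels'])"
```

```text
position: [0.4869, 0.2375, 0.1706]
ft_force: [-0.7, -0.8, -1.0]
grip_width: 0.383
t 15.42 p [0.4869 0.2375 0.1706] F [-0.65 -0.78 -1.  ] M [-0.03 -0.    0.02] g 33.3
x [-0.003 -0.001 -1.   ] z [ 0.266 -0.964  0.   ] q [ 0.28  0.22 -0.87  1.76  0.17  1.25 -1.94]
dxyz cm [-0.24  0.9  -3.06] ang [ 0.06 -0.15  0.35]
```

View pics/w10.png

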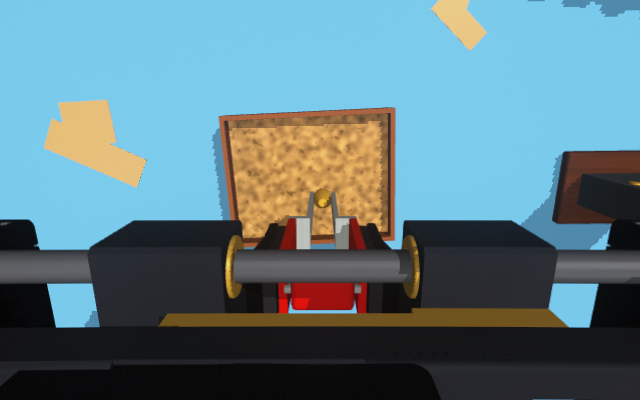

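```bash
python3 -m handwheel '[{"xyz":[0,0.5,-0.8],"angular":[0,-0.1,0.3]},{"xyz":[0,0.2,-0.8],"angular":[0,0,0]},{"xyz":[0,0,-0.8],"angular":[0,0,0]},{"xyz":[0,0,-0.5],"angular":[0,0,0]},{"xyz":[0,0,-0.2],"angular":[0,0,0]}]'|grep -E "pos|ft|gri"
python3 -m handwheel '[{"xyz":[0,0,0],"angular":[0,0,0]},{"xyz":[0,0,0],"angular":[0,0,0]},{"xyz":[0,0,0],"angular":[0,0,0]}]'|grep -E "pos|ft|gri"
python3 -c "
from h import *
err([.4845,.2465,.12],15.8)"
```

```text
position: [0.4876, 0.2442, 0.1368]
ft_force: [0.2, 0.3, -0.9]
grip_width: 0.386
position: [0.4871, 0.2436, 0.1356]
ft_force: [0.2, 0.4, -0.5]
grip_width: 0.384
t 16.13 p [0.4871 0.2436 0.1356] F [ 0.15  0.43 -0.47] M [ 0.01 -0.06 -0.01] g 33.4
x [-0.002 -0.002 -1.   ] z [ 0.27  -0.963  0.001] q [ 0.25  0.26 -0.87  1.8   0.21  1.18 -1.98]
dxyz cm [-0.26  0.29 -1.56] ang [ 0.1  -0.12  0.15]
```

```bash
python3 -m handwheel '[{"xyz":[0,0,-0.5],"angular":[0.1,-0.1,0.1]},{"xyz":[0,0,-0.5],"angular":[0,0,0]},{"xyz":[0,0,-0.4],"angular":[0,0,0]},{"xyz":[0,0,-0.1],"angular":[0,0,0]},{"xyz":[0,0,0],"angular":[0,0,0]}]'|grep -E "pos|ft|gri"
python3 -m handwheel '[{"xyz":[0,0,-0.1],"angular":[0,0,0]}]'|grep -E "pos|ft|gri"
```

```text
position: [0.4879, 0.2435, 0.12]
ft_force: [0.4, -1.0, -1.7]
grip_width: 0.383
position: [0.4879, 0.2435, 0.119]
ft_force: [-0.1, -0.8, -0.7]
grip_width: 0.388
```

```bash
python3 -m handwheel '[{"xyz":[0,0,-0.05],"angular":[0,0,0]}]'|grep -E "pos|ft"
python3 -m handwheel '[{"xyz":[0,0,-0.05],"angular":[0,0,0]}]'|grep -E "pos|ft"
```

```text
position: [0.4878, 0.2435, 0.1183]
ft_force: [0.7, -0.2, -1.2]
position: [0.4879, 0.2436, 0.1179]
ft_force: [0.4, -0.3, -1.0]
```

```bash
python3 -m handwheel '[{"xyz":[0,0,-0.05],"angular":[0,0,0]}]'|grep -E "pos|ft"
python3 -m handwheel '[{"xyz":[0,0,-0.05],"angular":[0,0,0]}]'|grep -E "pos|ft"
```

```text
position: [0.488, 0.2436, 0.1174]
ft_force: [0.7, -0.0, -1.6]
position: [0.488, 0.2437, 0.117]
ft_force: [-0.2, -0.1, -1.8]
```

```bash
python3 -m handwheel '[{"xyz":[0,0,-0.05],"angular":[0,0,0]}]'|grep -E "pos|ft"
python3 -m handwheel '[{"xyz":[0,0,-0.05],"angular":[0,0,0]}]'|grep -E "pos|ft"
```

```text
position: [0.4881, 0.2437, 0.1165]
ft_force: [0.9, 0.6, -1.9]
position: [0.4882, 0.2437, 0.116]
ft_force: [-0.4, -0.3, -1.0]
```

```bash
python3 -m handwheel '[{"xyz":[0,0,-0.05],"angular":[0,0,0]}]'|grep -E "pos|ft"
python3 -m handwheel '[{"xyz":[0,0,-0.05],"angular":[0,0,0]}]'|grep -E "pos|ft"
```

```text
position: [0.4882, 0.2437, 0.1155]
ft_force: [1.0, -0.5, -1.4]
position: [0.4883, 0.2437, 0.115]
ft_force: [0.5, 0.2, -0.5]
```

```bash
python3 -m handwheel '[{"xyz":[0,0,-0.05],"angular":[0,0,0]}]'|grep -E "pos|ft"
python3 -m handwheel '[{"xyz":[0,0,-0.05],"angular":[0,0,0]}]'|grep -E "pos|ft"
```

```text
position: [0.4883, 0.2438, 0.1145]
ft_force: [0.6, -0.2, -1.9]
position: [0.4884, 0.2438, 0.1141]
ft_force: [-0.4, 0.3, 2.6]
```

```bash
python3 -m handwheel '[{"xyz":[0,0,-0.05],"angular":[0,0,0]}]'|grep -E "pos|ft"
python3 -m handwheel '[{"xyz":[0,0,-0.05],"angular":[0,0,0]}]'|grep -E "pos|ft"
```

```text
position: [0.4886, 0.2439, 0.1141]
ft_force: [-1.0, -0.6, 4.2]
position: [0.4886, 0.244, 0.1141]
ft_force: [-1.1, -1.0, 4.3]
```

Contact at TCP z=0.1141, about 5.5 N, stable. Now relaxing the squeeze gradually.

```bash
python3 -m handwheel '[{"xyz":[0,0,-0.01],"angular":[0,0,0]}]' 0 24|grep -E "pos|ft|gri"
python3 -m handwheel '[{"xyz":[0,0,-0.01],"angular":[0,0,0]}]' 0 20|grep -E "pos|ft|gri"
```

```text
position: [0.4887, 0.244, 0.114]
ft_force: [0.7, 0.2, -0.7]
grip_width: 0.396
position: [0.4888, 0.2441, 0.1138]
ft_force: [-0.1, -0.5, 1.2]
grip_width: 0.399
```

```bash
python3 -m handwheel '[{"xyz":[0,0,-0.02],"angular":[0,0,0]},{"xyz":[0,0,-0.01],"angular":[0,0,0]}]' 0 15|grep -E "pos|ft|gri"
```

```text
position: [0.4887, 0.244, 0.1131]
ft_force: [-0.1, 0.1, -1.0]
grip_width: 0.432
```

```bash
python3 -m handwheel '[{"xyz":[0,0,0.05],"angular":[0,0,0]},{"xyz":[0,0,0],"angular":[0,0,0]},{"xyz":[0,0,0],"angular":[0,0,0]},{"xyz":[0,0,0],"angular":[0,0,0]}]' 0 6|grep -E "pos|ft|gri"
python3 -m handwheel '[{"xyz":[0,0,0.05],"angular":[0,0,0]},{"xyz":[0,0,0],"angular":[0,0,0]},{"xyz":[0,0,0],"angular":[0,0,0]}]' 0 6|grep -E "pos|ft|gri"
python3 -c "
from h import *
im=get_image('wrist');np.savez('w11.npz',**im);cv2.imwrite('pics/w11.png',cv2.resize(im['pixels'][100:240,210:410],None,fx=4,fy=4,interpolation=cv2.INTER_CUBIC))"
```

```text
position: [0.4884, 0.2438, 0.113]
ft_force: [0.6, -0.9, -1.0]
grip_width: 0.516
position: [0.4884, 0.2438, 0.1135]
ft_force: [0.6, -0.0, -0.8]
grip_width: 0.518
```

View pics/w11.png

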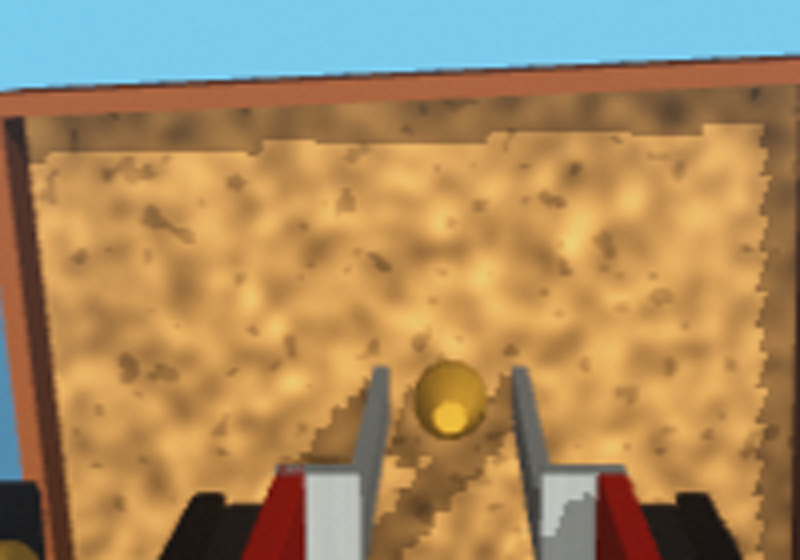

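The spacer stands on the liner with free gaps to both blades. Rising straight up.

```bash
python3 -m handwheel '[{"xyz":[0,0,0.4],"angular":[0,0,0]},{"xyz":[0,0,0.6],"angular":[0,0,0]},{"xyz":[0,0,0.8],"angular":[0,0,0]},{"xyz":[0,0,1],"angular":[0,0,0]},{"xyz":[0,0,1.5],"angular":[0,0,0]}]'|grep -E "pos|ft|gri"
python3 -m handwheel '[{"xyz":[0,0,1.5],"angular":[0,0,0]},{"xyz":[0,0,2],"angular":[0,0,0]},{"xyz":[0,0,2],"angular":[0,0,0]},{"xyz":[0,0,1.5],"angular":[0,0,0]},{"xyz":[0,0,0],"angular":[0,0,0]}]'|grep -E "pos|ft|gri"
python3 -c "
from h import *
err([.534,-.229,.235],6)
im=get_image('wrist');cv2.imwrite('pics/w12.png',cv2.resize(im['pixels'][90:230,210:410],None,fx=4,fy=4,interpolation=cv2.INTER_CUBIC))"
```

```text
position: [0.4864, 0.243, 0.1573]
ft_force: [1.0, -0.8, -1.1]
grip_width: 0.512
position: [0.4877, 0.2448, 0.2386]
ft_force: [0.3, 0.6, -1.4]
grip_width: 0.516
t 19.43 p [0.4877 0.2448 0.2386] F [ 0.25  0.6  -1.45] M [ 0.03 -0.07 -0.03] g 44.9
x [ 0.006  0.002 -1.   ] z [ 0.273 -0.962 -0.   ] q [ 0.29  0.16 -0.89  1.67  0.13  1.36 -1.91]
dxyz cm [  4.63 -47.38  -0.36] ang [-0.07  0.37 -9.83]
```

View pics/w12.png

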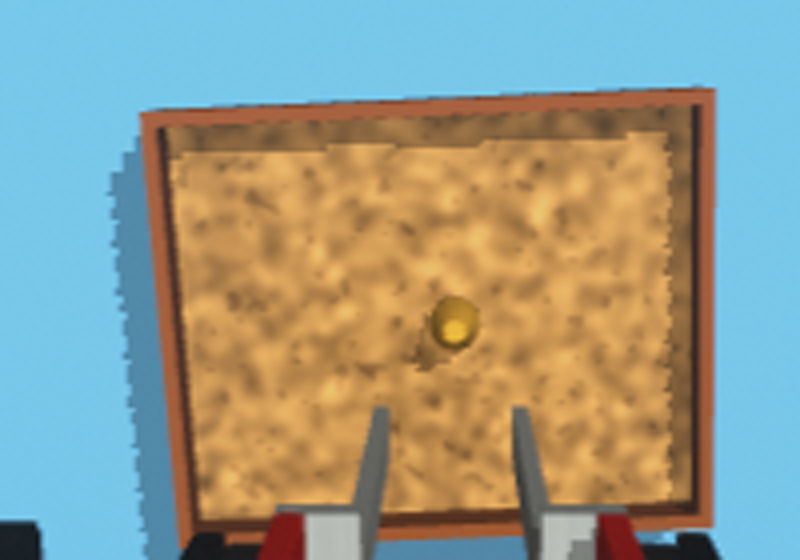

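The spacer stands upright near the tray centre. Carrying the tongs back.

```bash
python3 -m handwheel '[{"xyz":[0.2,-1.5,0.1],"angular":[0,0.3,0]},{"xyz":[0.3,-3,0],"angular":[0,0,-0.6]},{"xyz":[0.3,-3.3,0],"angular":[0,0,-0.6]},{"xyz":[0.3,-3.3,0],"angular":[0,0,-0.6]},{"xyz":[0.3,-3.3,0],"angular":[0,0,-0.6]}]'|grep -E "pos|ft|gri"
python3 -m handwheel '[{"xyz":[0.3,-3.3,0],"angular":[0,0,-0.6]},{"xyz":[0.3,-3.3,0],"angular":[0,0,-0.6]},{"xyz":[0.3,-3.3,0],"angular":[0,0,-0.6]},{"xyz":[0.3,-3.3,0],"angular":[0,0,-0.6]},{"xyz":[0.3,-3.3,0],"angular":[0,0,-0.6]}]'|grep -E "pos|ft|gri"
python3 -c "
from h import *
err([.534,-.229,.235],6)"
```

```text
position: [0.4964, 0.1066, 0.2364]
ft_force: [1.6, -0.8, -0.6]
grip_width: 0.521
position: [0.5074, -0.0663, 0.2321]
ft_force: [0.8, 0.3, -1.6]
grip_width: 0.515
t 20.32 p [ 0.5074 -0.0663  0.2321] F [ 0.81  0.26 -1.59] M [-0.01 -0.08  0.  ] g 44.8
x [-0.008  0.006 -1.   ] z [ 0.198 -0.98  -0.008] q [ 0.69  0.06 -0.62  1.75  0.03  1.35 -1.31]
dxyz cm [  2.66 -16.27   0.29] ang [-0.39 -0.43 -5.43]
```

```bash
python3 -m handwheel '[{"xyz":[0.5,-3,0.1],"angular":[-0.1,-0.1,-0.9]},{"xyz":[0.5,-3,0.1],"angular":[-0.1,-0.1,-0.9]},{"xyz":[0.5,-3,0],"angular":[-0.1,-0.1,-0.9]},{"xyz":[0.4,-2,0],"angular":[0,0,-0.8]},{"xyz":[0.3,-1,0],"angular":[0,0,-0.5]}]'|grep -E "pos|ft|gri"
python3 -m handwheel '[{"xyz":[0,-0.4,0],"angular":[0,0,0]},{"xyz":[0,0,0],"angular":[0,0,0]},{"xyz":[0,0,0],"angular":[0,0,0]},{"xyz":[0,0,0],"angular":[0,0,0]}]'|grep -E "pos|ft|gri"
python3 -c "
from h import *
err([.534,-.229,.235],6)"
```

```text
position: [0.5252, -0.1989, 0.2286]
ft_force: [0.3, -0.2, -1.5]
grip_width: 0.522
position: [0.5249, -0.2012, 0.2264]
ft_force: [-0.4, -0.4, -2.1]
grip_width: 0.514
t 21.07 p [ 0.5249 -0.2012  0.2264] F [-0.44 -0.42 -2.13] M [-0.01 -0.02 -0.02] g 44.7
x [-0.014  0.005 -1.   ] z [ 0.117 -0.993 -0.007] q [ 0.78  0.18 -0.52  1.64  0.09  1.36 -1.21]
dxyz cm [ 0.91 -2.78  0.86] ang [-0.31 -0.8  -0.73]
```

```bash
python3 -m handwheel '[{"xyz":[0.6,-1.2,0],"angular":[-0.3,-0.7,-0.6]},{"xyz":[0.2,-1,0],"angular":[0,0,0]},{"xyz":[0,-0.3,0],"angular":[0,0,0]},{"xyz":[0,0,0],"angular":[0,0,0]},{"xyz":[0,0,0],"angular":[0,0,0]}]'|grep -E "pos|ft|gri"
python3 -c "
from h import *
err([.535,-.2293,.225],6)
im=get_image('wrist');np.savez('w13.npz',**im);cv2.imwrite('pics/w13.png',cv2.resize(im['pixels'][125:245,250:400],None,fx=5,fy=5,interpolation=cv2.INTER_CUBIC))"
```

```text
position: [0.535, -0.2237, 0.2275]
ft_force: [0.2, -0.2, -1.2]
grip_width: 0.514
t 21.48 p [ 0.535  -0.2237  0.2275] F [ 0.22 -0.22 -1.15] M [0.01 0.01 0.01] g 44.7
x [ 0.001 -0.001 -1.   ] z [ 0.114 -0.994  0.001] q [ 0.8   0.2  -0.51  1.61  0.1   1.35 -1.18]
dxyz cm [ 0.   -0.56 -0.25] ang [ 0.04  0.07 -0.53]
```

View pics/w13.png

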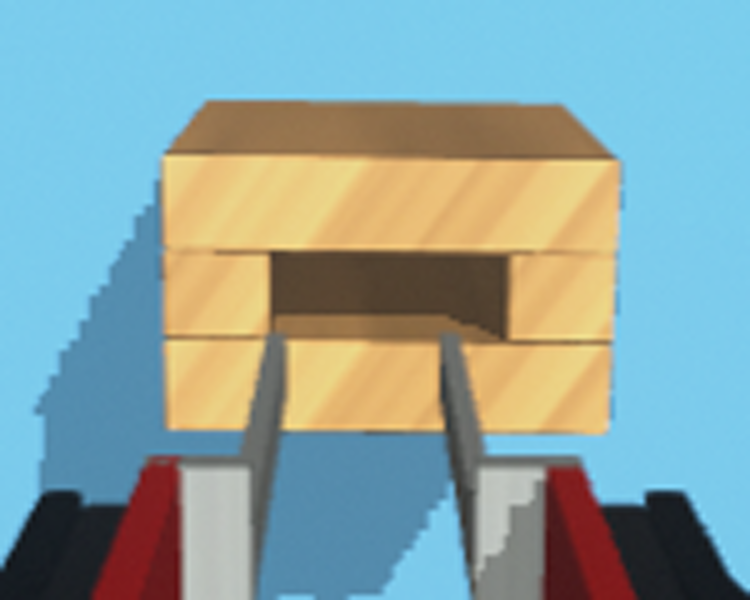

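```bash
python3 -m handwheel '[{"xyz":[0,-0.5,-0.6],"angular":[0,0,-0.5]},{"xyz":[0,0,-0.8],"angular":[0,0,0]},{"xyz":[0,0,-0.8],"angular":[0,0,0]},{"xyz":[0,0,-0.3],"angular":[0,0,0]},{"xyz":[0,0,0],"angular":[0,0,0]}]'|grep -E "pos|ft|gri"
python3 -c "
from h import *
err([.535,-.2293,.1],6)
im=get_image('wrist');np.savez('w14.npz',**im);cv2.imwrite('pics/w14.png',cv2.resize(im['pixels'][125:245,250:400],None,fx=5,fy=5,interpolation=cv2.INTER_CUBIC))"
```

```text
position: [0.5344, -0.2285, 0.1993]
ft_force: [-0.5, 0.7, -1.3]
grip_width: 0.517
t 21.95 p [ 0.5344 -0.2285  0.1993] F [-0.53  0.66 -1.26] M [-0.01  0.   -0.03] g 45.0
x [ 0. -0. -1.] z [ 0.105 -0.995  0.   ] q [ 0.8   0.22 -0.51  1.65  0.11  1.3  -1.19]
dxyz cm [ 0.06 -0.08 -9.93] ang [ 0.01  0.02 -0.  ]
```

View pics/w14.png

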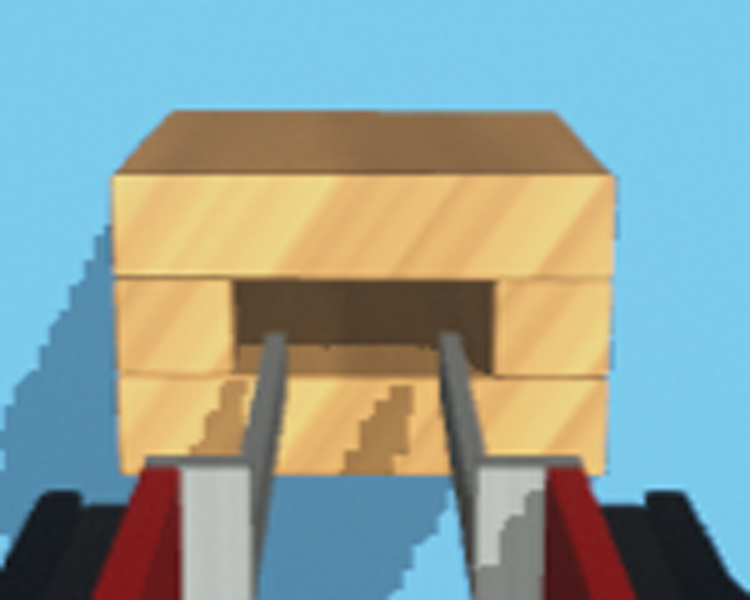

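```bash
python3 -m handwheel '[{"xyz":[0.15,-0.05,-0.5],"angular":[0,0,0]},{"xyz":[0,0,-0.5],"angular":[0,0,0]},{"xyz":[0,0,-0.2],"angular":[0,0,0]},{"xyz":[0,0,0],"angular":[0,0,0]}]'|grep -E "pos|ft|gri"
python3 -c "
from h import *
err([.535,-.2293,.1],6)
im=get_image('wrist');np.savez('w15.npz',**im);cv2.imwrite('pics/w15.png',cv2.resize(im['pixels'][125:245,250:400],None,fx=5,fy=5,interpolation=cv2.INTER_CUBIC))"
```

```text
position: [0.5363, -0.2288, 0.1865]
ft_force: [-0.0, -0.5, -1.0]
grip_width: 0.521
t 22.33 p [ 0.5363 -0.2288  0.1865] F [-0.04 -0.52 -1.02] M [-0.03 -0.    0.04] g 45.3
x [ 0.001 -0.    -1.   ] z [ 0.105 -0.994  0.   ] q [ 0.79  0.24 -0.5   1.66  0.12  1.28 -1.2 ]
dxyz cm [-0.13 -0.05 -8.65] ang [ 0.01  0.04 -0.03]
```

View pics/w15.png

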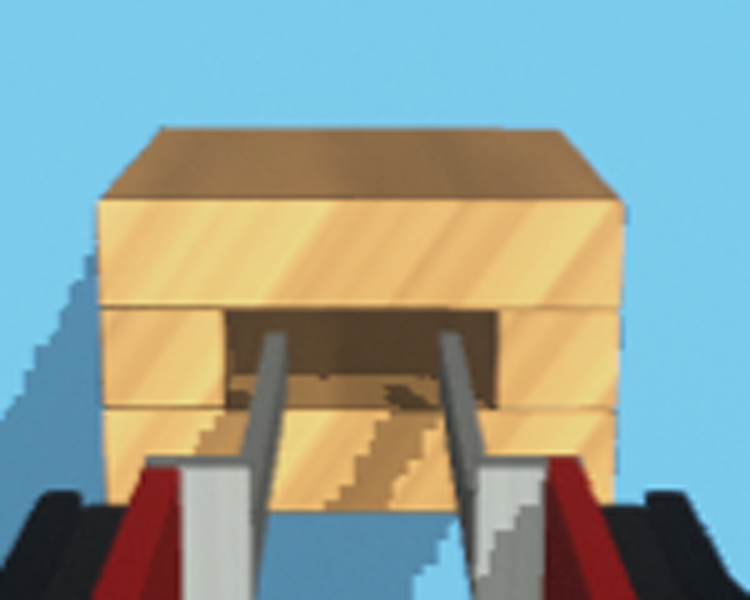

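```bash
python3 -m handwheel '[{"xyz":[0,0,-0.5],"angular":[0,0,0]},{"xyz":[0,0,-0.8],"angular":[0,0,0]},{"xyz":[0,0,-1],"angular":[0,0,0]},{"xyz":[0,0,-0.6],"angular":[0,0,0]},{"xyz":[0,0,-0.3],"angular":[0,0,0]}]'|grep -E "pos|ft|gri"
python3 -c "
from h import *
err([.536,-.2290,.1],6)"
```

```text
position: [0.537, -0.229, 0.1527]
ft_force: [0.2, 0.2, -1.8]
grip_width: 0.515
t 22.8 p [ 0.537  -0.229   0.1527] F [ 0.19  0.21 -1.84] M [ 0.01  0.   -0.03] g 44.8
x [ 0.003 -0.001 -1.   ] z [ 0.105 -0.994  0.002] q [ 0.79  0.26 -0.5   1.7   0.13  1.21 -1.21]
dxyz cm [-0.1   0.   -5.27] ang [ 0.08  0.17 -0.03]
```

```bash
python3 -m handwheel '[{"xyz":[-0.05,0,-0.8],"angular":[0.1,0.2,0]},{"xyz":[0,0,-1],"angular":[0,0,0]},{"xyz":[0,0,-1],"angular":[0,0,0]},{"xyz":[0,0,-0.7],"angular":[0,0,0]},{"xyz":[0,0,-0.3],"angular":[0,0,0]}]'|grep -E "pos|ft|gri"
python3 -m handwheel '[{"xyz":[0,0,-0.2],"angular":[0,0,0]},{"xyz":[0,0,0],"angular":[0,0,0]}]'|grep -E "pos|ft|gri"
python3 -c "
from h import *
err([.536,-.2290,.1],6)"
```

```text
position: [0.5356, -0.2287, 0.1095]
ft_force: [-0.2, 0.3, -1.8]
grip_width: 0.515
position: [0.5348, -0.2284, 0.1057]
ft_force: [0.5, -0.1, -1.3]
grip_width: 0.516
t 23.38 p [ 0.5348 -0.2284  0.1057] F [ 0.52 -0.09 -1.29] M [ 0.02 -0.01 -0.  ] g 44.9
x [-0.005  0.003 -1.   ] z [ 0.105 -0.994 -0.003] q [ 0.78  0.31 -0.49  1.75  0.16  1.13 -1.23]
dxyz cm [ 0.12 -0.06 -0.57] ang [-0.16 -0.27 -0.03]
```

```bash
python3 -m handwheel '[{"xyz":[0.1,0,-0.15],"angular":[-0.1,-0.2,0]},{"xyz":[0,0,-0.1],"angular":[0,0,0]},{"xyz":[0,0,-0.1],"angular":[0,0,0]}]'|grep -E "pos|ft|gri"
python3 -m handwheel '[{"xyz":[0,0,-0.08],"angular":[0,0,0]}]'|grep -E "pos|ft"
python3 -m handwheel '[{"xyz":[0,0,-0.08],"angular":[0,0,0]}]'|grep -E "pos|ft"
python3 -m handwheel '[{"xyz":[0,0,-0.08],"angular":[0,0,0]}]'|grep -E "pos|ft"
```

```text
position: [0.5367, -0.2287, 0.1028]
ft_force: [-0.2, 0.0, -1.7]
grip_width: 0.516
position: [0.537, -0.2287, 0.1023]
ft_force: [-0.1, -0.0, -1.3]
position: [0.5372, -0.2288, 0.1018]
ft_force: [-0.9, 0.1, -1.0]
position: [0.5374, -0.2289, 0.1012]
ft_force: [0.5, 0.5, -1.3]
```

```bash
python3 -m handwheel '[{"xyz":[-0.1,0,-0.08],"angular":[0,0,0]}]'|grep -E "pos|ft"
python3 -m handwheel '[{"xyz":[0,0,-0.08],"angular":[0,0,0]}]'|grep -E "pos|ft"
python3 -m handwheel '[{"xyz":[0,0,-0.08],"angular":[0,0,0]}]'|grep -E "pos|ft"
python3 -m handwheel '[{"xyz":[0,0,-0.08],"angular":[0,0,0]}]'|grep -E "pos|ft"
```

```text
position: [0.5366, -0.2289, 0.1005]
ft_force: [-0.2, 0.5, -1.7]
position: [0.5365, -0.229, 0.0997]
ft_force: [-0.0, -0.6, -1.6]
position: [0.5365, -0.229, 0.0996]
ft_force: [-2.7, 0.7, 8.4]
position: [0.5366, -0.229, 0.0996]
ft_force: [-2.6, 1.1, 6.1]
```

The shoulders are seated at z=0.0996, the same height as at pick-up. Opening the gripper.

```bash
python3 -m handwheel '[{"xyz":[0,0,0],"angular":[0,0,0]},{"xyz":[0,0,0],"angular":[0,0,0]},{"xyz":[0,0,0],"angular":[0,0,0]},{"xyz":[0,0,0],"angular":[0,0,0]},{"xyz":[0,0,0],"angular":[0,0,0]}]' 8.7 6|grep -E "pos|ft|gri"
python3 -m handwheel '[{"xyz":[0,0,0],"angular":[0,0,0]},{"xyz":[0,0,0],"angular":[0,0,0]},{"xyz":[0,0,0],"angular":[0,0,0]}]'|grep -E "pos|ft|gri"
python3 -m handwheel '[{"xyz":[0,0,0],"angular":[0,0,0]},{"xyz":[0,0,0],"angular":[0,0,0]}]'|grep -E "pos|ft|gri"
```

```text
position: [0.5372, -0.2294, 0.0998]
ft_force: [-0.1, -0.6, -0.2]
grip_width: 0.808
position: [0.5373, -0.2293, 0.0996]
ft_force: [-0.1, 0.6, -0.4]
grip_width: 0.978
position: [0.5373, -0.2293, 0.0996]
ft_force: [0.2, 0.2, -0.1]
grip_width: 0.996
```

```bash
python3 -m handwheel '[{"xyz":[0,0,0.6],"angular":[0,0,0]},{"xyz":[0,0,1.2],"angular":[0,0,0]},{"xyz":[0,0,2],"angular":[0,0,0]},{"xyz":[0,0,2.5],"angular":[0,0,0]},{"xyz":[0,0,2.5],"angular":[0,0,0]}]'|grep -E "pos|ft|gri"
python3 -m handwheel '[{"xyz":[0,0,2.5],"angular":[0,0,0]},{"xyz":[0,0,2],"angular":[0,0,0]},{"xyz":[-1.5,0,2],"angular":[0,0,0]},{"xyz":[-2,0,1],"angular":[0,0,0]},{"xyz":[-2,0,0],"angular":[0,0,0]}]'|grep -E "pos|ft|gri"
python3 -m handwheel '[{"xyz":[-1,0,0],"angular":[0,0,0]},{"xyz":[0,0,0],"angular":[0,0,0]},{"xyz":[0,0,0],"angular":[0,0,0]},{"xyz":[0,0,0],"angular":[0,0,0]}]'|grep -E "pos|ft|gri"
python3 - <<'E'
from h import *
st()
for n in("wrist","scene","top"):
    im=get_image(n);np.savez(n+"f.npz",**im);cv2.imwrite(f"pics/{n}f.png",im["pixels"])
E
```

```text
position: [0.533, -0.2274, 0.1872]
ft_force: [0.2, 0.6, 0.2]
grip_width: 0.999
position: [0.483, -0.2259, 0.2782]
ft_force: [-1.3, 0.1, -0.2]
grip_width: 1.001
position: [0.4714, -0.2266, 0.2853]
ft_force: [0.1, -0.4, -0.3]
grip_width: 0.998
t 26.22 p [ 0.4714 -0.2266  0.2853] F [ 0.07 -0.42 -0.3 ] M [0.04 0.01 0.  ] g 86.8
x [ 0.017 -0.009 -1.   ] z [ 0.109 -0.994  0.01 ] q [ 0.87  0.03 -0.49  1.67  0.02  1.43 -1.08]
```

View pics/wristf.png

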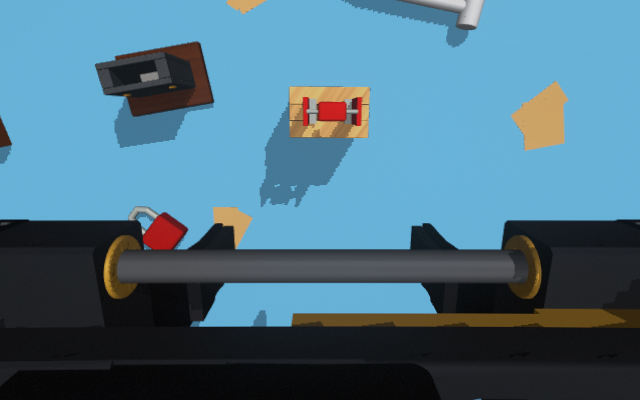

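View pics/scenef.png

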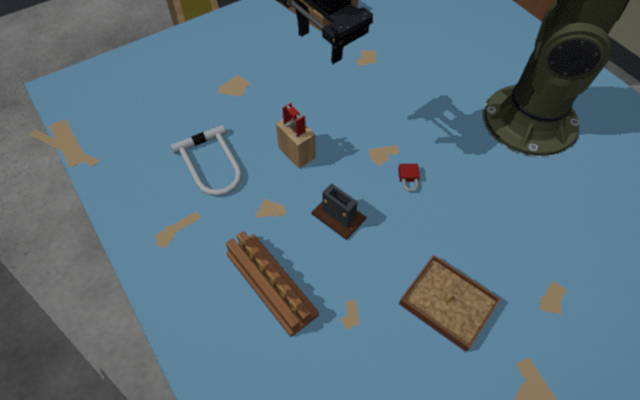

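Run:
```python
from h import *
w=dict(np.load("wristf.npz"));px=w["pixels"]
hsv=cv2.cvtColor(px,cv2.COLOR_BGR2HSV);roi=np.zeros(px.shape[:2],np.uint8);roi[75:150,275:390]=1
red=(((hsv[...,0]<6)|(hsv[...,0]>174))&(hsv[...,1]>150)&(hsv[...,2]>60)).astype(np.uint8)*roi
n,l,s,cc=cv2.connectedComponentsWithStats(red);s=s[1:];s=s[s[:,4]>30];print(s.tolist())
o=np.array([onz(w,(s[:,0].min(),s[:,1].min()),.142),onz(w,((s[:,0]+s[:,2]).max(),(s[:,1]+s[:,3]).max()),.142)]);print("tongs",o.mean(0).round(4))
wood=((hsv[...,0]>8)&(hsv[...,0]<30)&(hsv[...,1]>50)&(hsv[...,2]>100)).astype(np.uint8)*roi
c=max(cv2.findContours(wood,cv2.RETR_EXTERNAL,cv2.CHAIN_APPROX_NONE)[0],key=cv2.contourArea)
print("block",np.mean([onz(w,p,.088) for p in cv2.boxPoints(cv2.minAreaRect(c))],0).round(4))
a=cv2.imread("pics/scene0.png").astype(int);b=cv2.imread("pics/scenef.png").astype(int)
d=cv2.GaussianBlur(abs(a-b).max(2).astype(np.uint8),(5,5),0)>25
n,l,s,cc=cv2.connectedComponentsWithStats(d.astype(np.uint8))
print([ (x[:5].tolist()) for x in s[1:] if x[4]>8])
cv2.imwrite("pics/fz.png",np.hstack([cv2.resize(x.astype(np.uint8)[90:180,260:350],None,fx=4,fy=4) for x in (a,b)]))
```

```text
[[303, 97, 6, 29, 140], [356, 97, 6, 29, 136], [318, 102, 28, 19, 523]]
tongs [ 0.5355 -0.2302  0.142 ]
block [ 0.5343 -0.2288  0.088 ]
[[278, 0, 96, 65, 2856], [413, 0, 52, 14, 472], [548, 0, 7, 7, 35], [616, 0, 13, 16, 142], [540, 16, 39, 11, 236], [608, 20, 13, 20, 161], [545, 27, 13, 5, 28], [568, 26, 7, 5, 16], [522, 28, 18, 44, 291], [549, 31, 16, 11, 54], [552, 36, 20, 10, 58], [582, 43, 6, 16, 51], [588, 42, 6, 15, 50], [579, 57, 29, 37, 344], [600, 81, 29, 7, 97], [408, 96, 90, 59, 2254], [486, 104, 24, 10, 118], [282, 108, 3, 10, 19], [296, 109, 4, 5, 10], [500, 115, 11, 11, 72], [304, 117, 2, 8, 15], [587, 134, 31, 3, 47], [448, 297, 6, 5, 22]]
```

View pics/fz.png

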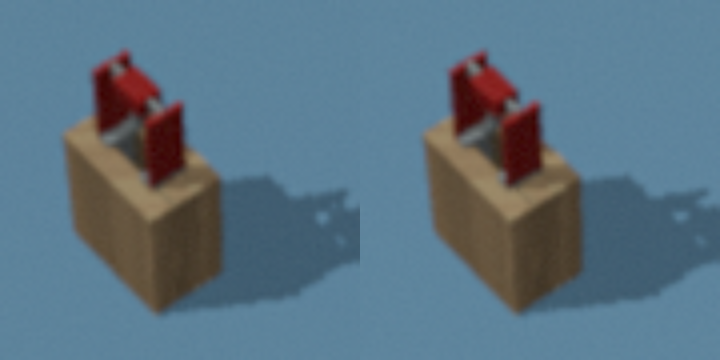

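Comparing the scene before and after: the tongs are back at the same height, within about 2 mm of the slot's middle. The keys, U-lock and padlock show no change, and the spacer appears in the tray at (450,299). Handing in.

```bash
python3 -c "
from bench import *
print(close_job())"
```

```text
the job is handed in; nothing more can be done
None
```

The spacer now stands on the tray's liner and the tongs are back in their block. I handed the job in at about 26 s of the 67 s allowed; the hand-in reports no verdict.

**What I did:**
- **Pocket floor:** I felt down with the open tips. The first contact read about 9 N, from a 1 mm step. I then touched again at about 3–4 N to hold contact for long enough.
- **Squeeze:** I gripped the spacer at 32 N per plate and drew it out upright.
- **Tray:** I lowered the spacer in 0.5 mm steps until the liner pushed back with about 5.5 N. Then I eased the squeeze off before rising.
- **Tongs:** I put them back until their shoulders seated at z = 0.0996 m, against 0.0997 m when I picked them up.

**Last checks:**
- **Spacer:** the close wrist pictures show it upright, near the tray's middle and clear of both blades. The final scene picture still shows it there.
- **Tongs:** they look as upright and as deep in the block as at the start, with their plates about 2 mm from the block's centre.
- **Bystanders:** comparing scene pictures from before and after shows no change at the keys, the bicycle lock or the padlock.
- **Robot:** the arm is about 19 cm above where it released the tongs, touching nothing, and its force reading is near zero.

**Disagreement:** with the spacer squeezed, the plates read 33.5–33.7 mm apart instead of the expected 36 mm. I put this down to give in the pads, and the pictures showed the spacer held correctly.

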